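# Pack the jars from the latched cold box into a fold-up tray

## Robot

A 6-joint arm with a two-finger parallel gripper is mounted at the origin on a cart in front of the work surface, level with it; the furniture and walls round the work are solid. World frame = base frame: x ahead of the robot, y to its left, z up, the work surface at z = 0. Lengths are in m, angles in rad, forces in N, time in s.
With the tool pointing down it reaches from about 0.375 to 0.975 m from the base axis. Payload 3.8 kg.
Tool frame: the origin (TCP) lies on the centre line of the jaws, within the pads' length; the fingertips stand 17 mm ahead of it and the grasp point (between the pads) lies 2 mm behind it (robot.nose_length is the x of the fingertips in the tool frame, in m); x points along the fingers, y is the direction in which the jaws open and shut, and the axes are right-handed (so a half turn about x gives the same grasp; the last joint's range is limited). The gripper opens to 88 mm and grips with 3 to 60 N. Pads are 18 mm wide; open, the fingers measure 123 mm over their backs; the gripper's body (75 mm by 187 mm) begins 45 mm behind the grasp point.
Start: joints at [1.225, 0.264, 1.604, -0, 1.274, -0.037], TCP at [0.205, 0.643, 0.256] pointing down, gripper open.
Joint ranges: [-2.63, 2.63], [-0.94, 2.18], [0.31, 2.57], [-1.31, 4.45], [0, 2.66], [-2.55, 2.55]. Speed limits (rad/s): [2.57, 2.57, 3.14, 3.14, 3.14, 3.14].

## Interface

Orientations are given as a rotation vector (axis times angle).
In Python, from bench import robot, vision gives the robot as it stands.
- The arm moves only by the tool apply_moves, never from a script. Its argument "targets" is a list of rows, each a list of 7 numbers: the shift along the tool's x, y, z in cm, then the turn, a rotation vector about the tool's x, y, z in degrees, then the finger opening in cm, from 0 to 8.81. A call has 1 to 10 rows; each row shifts and turns the commanded pose from where the row before left it, along the tool's axes as they then stand; what a row does not reach is not made up. A row lasts 1/10 s, in which the tool goes at most 50 mm and 8.59 degrees, less where a joint would pass 70% of its speed; a pose out of reach is approached as far as the arm can. A call is refused whole if a number of a shift passes 5 or a number of a turn 8.59, either way. A call with a gripper value outside its range is refused whole. The fingers move at their own pace and stop on an object; "force" is the grip in N (left out, the last holds). Time passes only in rows, so rows that do not move let the fingers close. It gives the time, the measured TCP pose, the force and the opening at its end, in the units of the state.
- robot.observe(): the state, without advancing time (a new reading comes with each control period).
- vision.read_camera(name): name is "side" or "top"; returns (picture, depth): 400x640x3 uint8, red, green, blue; 400x640 float32, m along the optical axis (not along the pixel's ray), 0 where there is no reading.
- vision.camera_params(name): a dict with "camera_matrix" (3x3 intrinsics, pixels), "k1" (the pictures are not rectified: a ray, as slopes to the right and down, at radius r is drawn at 1 + k1 r^2 times it, then the intrinsics apply), "xyz" and "orientation" of the camera in the world. Camera axes: x right, y down, z forward; pixel columns grow to the right and rows downward; lengths in m; the calibration is good to about 2 mm. A picture is of the moment at which its call begins. camera_params takes no time and is no camera call.
- robot.job_done(): hands the job in, once; it reports no verdict.
The state is a dict: "time_s": time; "q": joint angles; "qd": joint speeds; "effort": joint torques, N m; "eef_pos": TCP position; "ee_rot": TCP orientation; "wrist_force": force on the tool from outside, world axes, zero at the start; "moment": the same for the moment, N m; "finger_gap": finger opening in m.
Only numpy, scipy, OpenCV 4.12 (cv2) and the standard library are available. Lean on these libraries where they do the work, as an engineer would, in place of code of your own. Each camera call takes 0.05 s, during which the arm holds its last target.

## Task

Pack the chilled jars: first fold all four walls of the cardboard tray upright, leaving the cold box shut until the tray stands; then pull the paddle latch in the box's lid, raise the lid well open and set every jar upright inside the tray. At the end push the lid fully down until its latch has caught, with the tray walls still standing and the other things on the table left where they are.

Things in the scene. Friction and masses are not known exactly. Their poses are not given: they have to be found in the camera images.
- cold_box: Grey insulated box fixed to the table, 210 mm front to back (its x) x 264 mm (its y) x 110 mm high without lid; walls 18, smooth floor 12 mm thick. Origin: centre of its underside; its front looks along its -x. Lid: 45 mm thick, 210 x 264 mm, hinged along the top of the back wall, its top at z = 155 mm when shut. The jars stand in it in a row along its y.
- hinge (a point): Middle of the lid's hinge line, on top of the box's back wall (x = +105, z = 110 mm from the box's origin); the line runs along the box's y. Axes as the box's. Inside the box two black foam rails, tops 58 mm above the table, run along its y, before and behind the row of jars: an 84 mm wide channel centred 12 mm behind (+x) the box's middle, so the upper third of a jar can be pinched along the box's x above them.
- lid (a joint): Angle of the lid, rad: 0 shut, 1.75 fully open (leaning back past upright). The hinge is stiff: the lid stays where it is left; moving it takes 4 to 9 N at its front edge. Shut, a claw under a pin in the front wall holds it down (2 mm of play) unless the paddle is pulled. Pushed down at its front edge with 6 to 12 N the claw snaps under the pin by itself.
- lid_front (a point): Middle of the lid's front edge, half-way up its 45 mm thickness, 210 mm from the hinge line; moves with the lid. Its z axis is the normal of the lid's upper face.
- paddle (a joint): Angle of the latch paddle against the lid, rad: 0 at rest (flush with the lid top), 0.45 pulled fully up. Sprung: 2 N at its grip point to start, 5 N fully up; it returns by itself. The claw, which hangs 31 mm below the lid, is clear of the pin from 0.25 on; keep it pulled until the lid's front has risen 30 mm.
- paddle_grip (a point): Grip point of the black latch paddle, a plate 40 mm wide (y), 48 mm long (x), with 16 mm deep side flanges, in a steel dish let into the lid's top near its front. It pivots 32 mm in front (-x) of this point, so its rear edge swings up. It can be pinched across its 40 mm width from above. At rest this point is 10 mm below the lid's top, 146 mm from the hinge line.
- dish (a point): Centre of the floor of the dish round the paddle: 85 mm (x) x 104 mm (y), 34 mm deep; 24 mm below the paddle's grip point at rest. Room beside the paddle: 32 mm on each side (y), 25 mm behind its rear (+x) edge. In front of the dish a strip of lid 20 mm wide remains.
- tray: Tray blank of smooth coated cardboard fixed to the table: base 164 mm (x) x 152 mm (y), 3 mm thick, with four walls 55 mm high and 3 mm thick hinged along its edges. Origin: centre of its underside.
- wall_front (a joint): Angle of the tray wall on its -x edge (the end nearest the robot at zero yaw) in rad: 0 flat on the table (folded outward), 1.57 upright, where it stops. It starts half raised; the stiff crease (4 N at its edge) holds it wherever it is left. Take its edge up along its arc from outside.
- edge_front (a point): Middle of the free edge of the wall on the tray's -x edge, 55 mm from its crease; moves with the wall.
- wall_back (a joint): Angle of the tray wall on its +x edge (the far end) in rad: 0 flat on the table (folded outward), 1.57 upright, where it stops. It starts half raised; the stiff crease (4 N at its edge) holds it wherever it is left. Take its edge up along its arc from outside.
- edge_back (a point): Middle of the free edge of the wall on the tray's +x edge, 55 mm from its crease; moves with the wall.
- wall_left (a joint): Angle of the tray wall on its +y edge (the left side) in rad: 0 flat on the table (folded outward), 1.57 upright, where it stops. It starts half raised; the stiff crease (4 N at its edge) holds it wherever it is left. Take its edge up along its arc from outside.
- edge_left (a point): Middle of the free edge of the wall on the tray's +y edge, 55 mm from its crease; moves with the wall.
- wall_right (a joint): Angle of the tray wall on its -y edge (the right side) in rad: 0 flat on the table (folded outward), 1.57 upright, where it stops. It starts half raised; the stiff crease (4 N at its edge) holds it wherever it is left. Take its edge up along its arc from outside.
- edge_right (a point): Middle of the free edge of the wall on the tray's -y edge, 55 mm from its crease; moves with the wall.
- jar_a_mid (a point): Centre (half-way up) of one of the filled glass jars with a gold cap that stand in the box: 66 mm across, 91 mm high, 240 g, upright at the start; z along its axis. May be absent.
- jar_b_mid (a point): Centre (half-way up) of one of the filled glass jars with a gold cap that stand in the box: 66 mm across, 91 mm high, 240 g, upright at the start; z along its axis. May be absent.
- jar_c_mid (a point): Centre (half-way up) of one of the filled glass jars with a gold cap that stand in the box: 66 mm across, 91 mm high, 240 g, upright at the start; z along its axis. May be absent.
- tape_roll: Bystander: roll of brown tape lying flat, 80 mm across, 24 mm high. To be left where it is.
- tally_counter: Bystander: round hand tally counter, 46 mm across, 22 mm high, with a ring. To be left where it is.
- marker_red: Bystander: white marker pen with a red cap, 138 mm long, lying. To be left where it is.
- bench_brush: Bystander: blue hand brush, 170 mm long, lying. To be left where it is.

How it is judged:
On the way, in this order (a step that is already met when the one before it is completed fails the run):
1. all four tray walls stand upright (the box still shut) (value of joint each of wall_front, wall_back, wall_left, wall_right above 1.35 rad and value of joint lid below 0.03 rad), for 0.2 s.
2. the paddle is pulled and the lid has come off its latch (value of joint paddle above 0.2 rad and value of joint lid above 0.03 rad), for 0.05 s.
3. the lid is well open (more than about 70 degrees) (value of joint lid above 1.2 rad), for 0.2 s.
At the end, for the whole second after the job is handed in: Every jar upright (0.12 rad) on the tray base, centre within 58 mm (tray x) and 52 mm (tray y) of the tray centre and 40 to 58 mm above the table; all four walls within 0.22 rad of upright; lid under 0.03 rad and paddle under 0.1 rad, so the latch has caught (all of step 1 and x of jar_a_mid in the frame of tray between -0.058 and 0.058 m and y of jar_a_mid in the frame of tray between -0.052 and 0.052 m and height (world z) of jar_a_mid between 0.04 and 0.058 m and angle between each of jar_a_mid, jar_b_mid, jar_c_mid's own z axis and vertical below 0.12 rad and x of jar_b_mid in the frame of tray between -0.058 and 0.058 m and y of jar_b_mid in the frame of tray between -0.052 and 0.052 m and height (world z) of jar_b_mid between 0.04 and 0.058 m and x of jar_c_mid in the frame of tray between -0.058 and 0.058 m and y of jar_c_mid in the frame of tray between -0.052 and 0.052 m and height (world z) of jar_c_mid between 0.04 and 0.058 m and value of joint paddle below 0.1 rad); the robot touches nothing.
It fails at once if the tape roll is pushed more than 30 mm (distance of tape_roll from where it was at the start of the episode above 0.03 m).
It fails at once if the tally counter is pushed more than 30 mm (distance of tally_counter from where it was at the start of the episode above 0.03 m).
It fails at once if the marker red is pushed more than 30 mm (distance of marker_red from where it was at the start of the episode above 0.03 m).
It fails at once if the bench brush is pushed more than 30 mm (distance of bench_brush from where it was at the start of the episode above 0.03 m).
Of jar_a, jar_b, jar_c only 2 to 3 are there at a start; the rules pass over those that are not, and their reading is None.
At some moment in a run one of jar_a, jar_b, jar_c may be knocked a few centimetres aside while the robot is not near it.
It also fails if it takes over 210 s, if anything falls off the work surface, if the arm or the gripper's body presses on something with over 40 N, if the wrist force passes 120 N, or if a joint passes its speed limit or range.

## Working session

There is one attempt and no reset: what is moved stays moved. The work goes in short steps, Python scripts to look and compute and a tool call to move; the robot and the scene stay as the last step left them, time stands still between calls to the robot, and variables do not carry over. Pictures are saved under pics/ and viewed, and the job is handed in when it is done.

Besides the shell and the picture viewer there is one more tool, called after "Call:" by a JSON object that holds its "fn" and its "kwargs", one argument or row to a line. apply_moves: Moves the arm, as the interface text tells. Its arguments: {"type":"object","properties":{"targets":{"type":"array"},"force":{"type":"number"}},"required":["targets"]}

```bash
ls; mkdir -p pics
cat > h.py <<'E'
import numpy as np, cv2
from scipy.spatial.transform import Rotation as R
from bench import robot, vision
def params(n):
    p=vision.camera_params(n); K=np.array(p["camera_matrix"]); o=np.array(p["orientation"],float)
    M=R.from_rotvec(o).as_matrix() if o.shape==(3,) else (o if o.shape==(3,3) else R.from_quat(o).as_matrix())
    return K,float(p["k1"]),np.array(p["xyz"]),M
def ray(n,u,v):
    K,k1,t,M=params(n)
    xd=(u-K[0,2])/K[0,0]; yd=(v-K[1,2])/K[1,1]
    x,y=xd,yd
    for _ in range(20):
        s=1+k1*(x*x+y*y); x=xd/s;y=yd/s
    return t,M,np.array([x,y,1.0])
def onplane(n,u,v,z):
    t,M,d=ray(n,u,v); w=M@d; return t+w*(z-t[2])/w[2]
def cloud(n,dep):
    K,k1,t,M=params(n); h,w=dep.shape
    u,v=np.meshgrid(np.arange(w),np.arange(h))
    xd=(u-K[0,2])/K[0,0]; yd=(v-K[1,2])/K[1,1]; x,y=xd.copy(),yd.copy()
    for _ in range(15):
        s=1+k1*(x*x+y*y); x=xd/s;y=yd/s
    P=np.stack([x*dep,y*dep,dep],-1)@M.T+t
    P[dep<=0]=np.nan
    return P
def proj(n,p):
    K,k1,t,M=params(n); c=M.T@(np.array(p)-t); x,y=c[0]/c[2],c[1]/c[2]; s=1+k1*(x*x+y*y)
    return K[0,0]*x*s+K[0,2],K[1,1]*y*s+K[1,2]
def snap(n,name):
    im,d=vision.read_camera(n); cv2.imwrite(f"pics/{name}.png",im[:,:,::-1]); np.save(f"/tmp/{name}.npy",d); np.save(f"/tmp/{name}_im.npy",im); return im,d
def st():
    s=robot.observe(); print({k:np.round(s[k],4).tolist() for k in ["time_s","q","eef_pos","ee_rot","wrist_force","finger_gap"]}); print(R.from_rotvec(s["ee_rot"]).as_matrix().round(3).tolist()); return s
E
python3 - <<'E'
from h import *
for n in ["side","top"]:
    print(n,vision.camera_params(n)); snap(n,n+"0")
st(); print(robot.nose_length)
E
```

```text
pics
side {'camera_matrix': array([[500.82362495,   0.        , 321.10446698],
       [  0.        , 500.82362495, 199.18681839],
       [  0.        ,   0.        ,   1.        ]]), 'k1': -0.058108727224943826, 'xyz': array([ 0.07436803, -0.7327473 ,  0.97607595]), 'orientation': array([-2.21019458,  0.63184655, -0.27266005])}
top {'camera_matrix': array([[378.24154041,   0.        , 315.11881174],
       [  0.        , 378.24154041, 198.39293034],
       [  0.        ,   0.        ,   1.        ]]), 'k1': -0.0845913530203079, 'xyz': array([0.51841093, 0.09822739, 1.14750053]), 'orientation': array([-2.17801881,  2.23349938, -0.08098142])}
{'time_s': 0.1, 'q': [1.2251, 0.2646, 1.6052, -0.0, 1.2737, -0.0369], 'eef_pos': [0.2049, 0.6425, 0.2546], 'ee_rot': [0.2408, 1.5575, -0.2438], 'wrist_force': [0.3051, -0.1672, 0.592], 'finger_gap': 0.0884}
[[-0.001, 0.304, 0.953], [-0.002, 0.953, -0.304], [-1.0, -0.002, -0.0]]
0.017
```

View pics/top0.png

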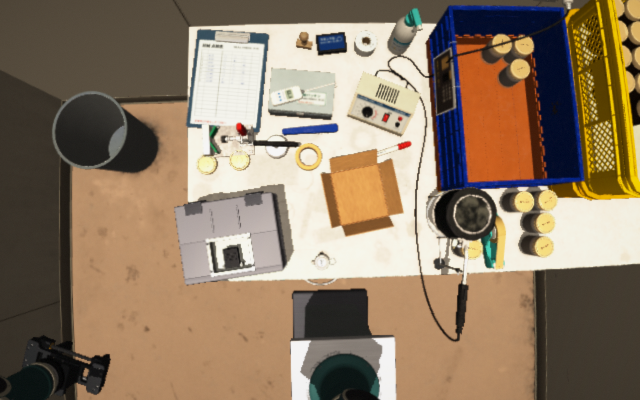

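View pics/side0.png

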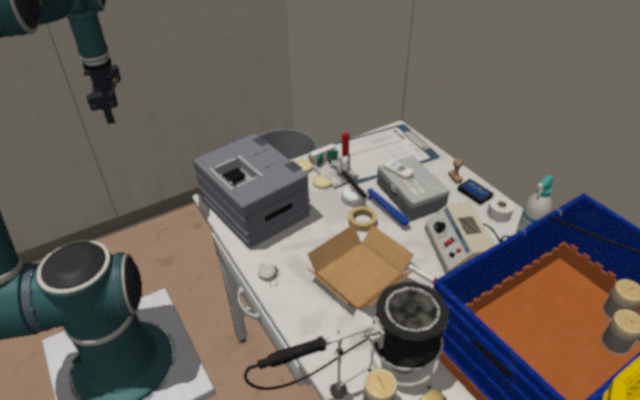

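Run:
```python
from h import *
im=np.load("/tmp/top0_im.npy")
cv2.imwrite("pics/t1.png",cv2.resize(im[120:290,170:420][:,:,::-1],None,fx=3.2,fy=3.2,interpolation=cv2.INTER_CUBIC))
im=np.load("/tmp/side0_im.npy")
cv2.imwrite("pics/s1.png",cv2.resize(im[125:315,185:435][:,:,::-1],None,fx=3.1,fy=3.1,interpolation=cv2.INTER_CUBIC))
P=cloud("top",np.load("/tmp/top0.npy"))
for (u,v) in [(308,145),(322,261),(310,129),(395,148),(362,193),(340,290),(230,210),(205,265),(250,30),(220,257),(258,250)]: print(u,v,P[v,u].round(4), onplane("top",u,v,0).round(3))
```

```text
308 145 [0.738  0.09   0.0182] [0.742 0.09  0.   ]
322 261 [0.3901 0.0572 0.0236] [0.387 0.056 0.   ]
310 129 [0.7836 0.083  0.0323] [0.791 0.083 0.   ]
395 148 [ 0.7237 -0.1742  0.0181] [ 0.727 -0.179  0.   ]
362 193 [ 0.5899 -0.0707  0.0039] [ 0.59  -0.071  0.   ]
340 290 [ 0.1712 -0.0501 -0.663 ] [0.298 0.004 0.   ]
230 210 [0.5443 0.2998 0.1553] [0.548 0.331 0.   ]
205 265 [0.402  0.3683 0.1545] [0.384 0.41  0.   ]
250 30 [ 1.1168  0.2649 -0.0025] [1.116 0.265 0.   ]
220 257 [0.4191 0.3355 0.1236] [0.407 0.364 0.   ]
258 250 [0.438  0.2285 0.154 ] [0.426 0.249 0.   ]
```

View pics/t1.png

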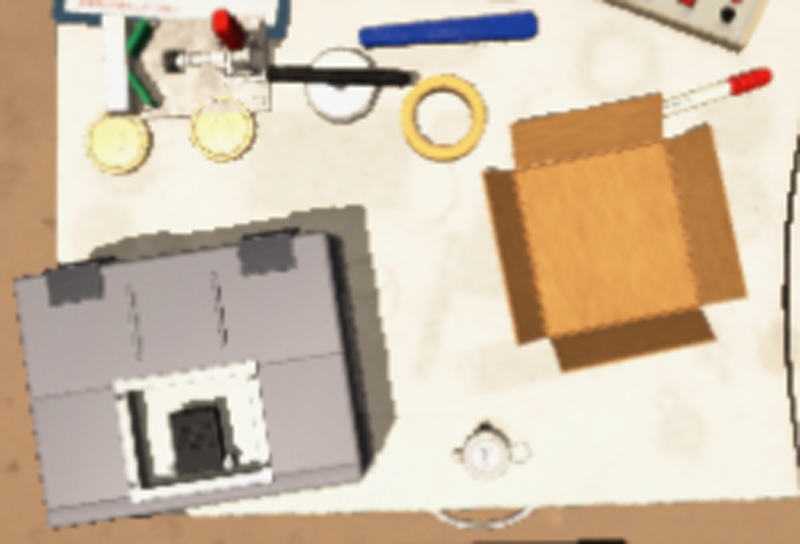

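View pics/s1.png

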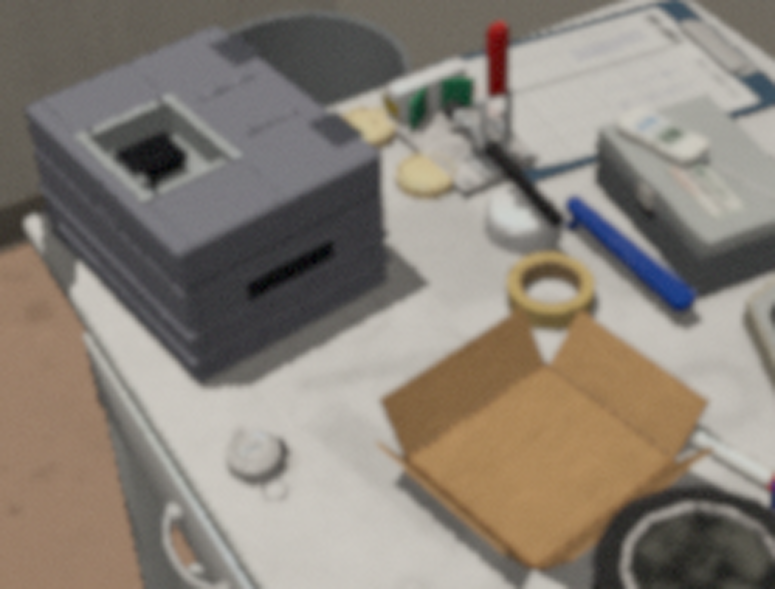

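```bash
cat > pose.py <<'E'
from h import *
im=np.load("/tmp/top0_im.npy"); P=cloud("top",np.load("/tmp/top0.npy"))
hsv=cv2.cvtColor(im,cv2.COLOR_RGB2HSV)
def rect(m):
    pts=P[m][:,:2].astype(np.float32); 
    r=cv2.minAreaRect(pts); return r
m=(abs(P[...,2]-.155)<.006)&(P[...,1]>.15)&(P[...,1]<.6)&(P[...,0]>.3)&(P[...,0]<.75)
m=cv2.morphologyEx(m.astype(np.uint8),cv2.MORPH_OPEN,np.ones((3,3)))>0
print("box",rect(m),m.sum(),P[m][:,2].mean())
b=(hsv[...,0]>8)&(hsv[...,0]<25)&(hsv[...,1]>90)&(P[...,0]>.4)&(P[...,0]<.75)&(P[...,1]<.03)&(P[...,1]>-.25)
mb=b&(P[...,2]<.007)
mb=cv2.morphologyEx(mb.astype(np.uint8),cv2.MORPH_OPEN,np.ones((3,3)))>0
print("base",rect(mb),mb.sum()); 
r=cv2.minAreaRect(P[mb][:,:2].astype(np.float32))
c=np.array(r[0]); 
pts=P[b]; np.set_printoptions(suppress=True,precision=4)
def box(r): print(np.round(cv2.boxPoints(r),4).tolist())
box(rect(m)); box(r)
yaw=None
lid=np.array(cv2.minAreaRect(P[m][:,:2].astype(np.float32))[0])
bp=cv2.boxPoints(r)
# yaw candidates
e=bp[1]-bp[0]; a=np.arctan2(e[1],e[0]); a=(a+np.pi/4)%(np.pi/2)-np.pi/4
print("tray yaw",a)
Rz=np.array([[np.cos(a),-np.sin(a)],[np.sin(a),np.cos(a)]])
L=(pts[:,:2]-c)@Rz
z=pts[:,2]
for nm,s in [("front",(L[:,0]<-.085)&(abs(L[:,1])<.05)),("back",(L[:,0]>.085)&(abs(L[:,1])<.05)),("left",(L[:,1]>.079)&(abs(L[:,0])<.05)),("right",(L[:,1]<-.079)&(abs(L[:,0])<.05))]:
    print(nm,s.sum(), "xmin/max",L[s].min(0),L[s].max(0),"zmax",np.percentile(z[s],[2,50,98]))
for nm,u,v in [("tape",0,0)]:
    pass
E
python3 pose.py
```

```text
box ((0.4711832106113434, 0.3075690269470215), (0.21222764253616333, 0.2658643424510956), 7.225821018218994) 7034 0.15423512236769304
base ((0.5872937440872192, -0.06265866756439209), (0.17240814864635468, 0.1568002998828888), 9.679506301879883) 2771
[[0.3492000102996826, 0.4260999858379364], [0.38260000944137573, 0.1623000055551529], [0.5932000279426575, 0.1889999955892563], [0.5597000122070312, 0.4528000056743622]]
[[0.48910000920295715, 9.999999747378752e-05], [0.515500009059906, -0.15440000593662262], [0.6855000257492065, -0.12540000677108765], [0.6590999960899353, 0.029100000858306885]]
tray yaw 0.168939
front 346 xmin/max [-0.1141 -0.0496] [-0.085  0.05 ] zmax [0.0069 0.029  0.0494]
back 431 xmin/max [ 0.0851 -0.0499] [0.1263 0.0499] zmax [0.0035 0.0258 0.0459]
left 148 xmin/max [-0.0499  0.0792] [0.0492 0.1005] zmax [0.0087 0.02   0.0384]
right 436 xmin/max [-0.0498 -0.1216] [ 0.0498 -0.079 ] zmax [0.0063 0.0297 0.0487]
```

```bash
cat >> pose.py <<'E'
print("----")
edge={}
for nm,ax,sg in [("front",0,-1),("back",0,1),("right",1,-1),("left",1,1)]:
    o=1-ax
    s=(sg*L[:,ax]>(.088 if ax==0 else .082))&(abs(L[:,o])<.045)&(z>.01)
    A=np.c_[L[s][:,o],z[s],np.ones(s.sum())]
    k=np.linalg.lstsq(A,L[s][:,ax],rcond=None)[0]; rr=A@k-L[s][:,ax]
    g=abs(rr)<.004; k=np.linalg.lstsq(A[g],L[s][:,ax][g],rcond=None)[0]
    print(nm,"crease at",k[2]+.003*k[1],"slope",k[0],"angle",np.pi/2-np.arctan(sg*k[1]),"std",rr[g].std(), g.sum())
mm=(P[...,2]>.03)&(P[...,1]<-.14)&(P[...,1]>-.4)&(P[...,0]>.35)&(P[...,0]<.75)&~b
q=P[mm]; print("pot near y",np.percentile(q[:,1],[90,95,99]),q[:,2].max()); 
for v in range(150,260,10):
    print(v,[ (int(u),P[v,u].round(2).tolist()) for u in range(405,450,8)][:6])
E
python3 pose.py | sed -n '/----/,$p'
```

```text
----
front crease at -0.08299123938794374 slope -0.015537090322471935 angle 0.9976338724596924 std 0.0014059675285027849 277
back crease at 0.08276891094973436 slope -0.015362469564853981 angle 0.8765800022197289 std 0.0018238126011946834 319
right crease at -0.075713663310408 slope 0.02135667838591614 angle 0.9641062872391751 std 0.0017496608335095146 329
left crease at 0.0769359171505606 slope 0.00022924248222912352 angle 1.0537948133829664 std 0.0012128626388548188 104
pot near y [-0.2674 -0.2599 -0.2568] 0.21782182507398307
150 [(405, [0.72, -0.21, -0.0]), (413, [0.72, -0.23, 0.0]), (421, [0.72, -0.26, -0.0]), (429, [0.72, -0.29, -0.0]), (437, [0.71, -0.3, 0.03]), (445, [0.7, -0.3, 0.1])]
160 [(405, [0.69, -0.21, -0.0]), (413, [0.69, -0.23, 0.0]), (421, [0.69, -0.26, 0.01]), (429, [0.69, -0.28, 0.0]), (437, [0.68, -0.3, 0.03]), (445, [0.68, -0.31, 0.07])]
170 [(405, [0.66, -0.21, -0.0]), (413, [0.66, -0.23, -0.0]), (421, [0.66, -0.26, -0.0]), (429, [0.66, -0.28, -0.0]), (437, [0.65, -0.3, 0.02]), (445, [0.65, -0.3, 0.08])]
180 [(405, [0.63, -0.21, -0.0]), (413, [0.63, -0.23, -0.0
[... 599 characters left out ...]
, [0.53, -0.26, 0.18])]
220 [(405, [0.5, -0.2, -0.0]), (413, [0.5, -0.23, -0.0]), (421, [0.5, -0.25, -0.0]), (429, [0.5, -0.28, -0.01]), (437, [0.5, -0.26, 0.13]), (445, [0.5, -0.26, 0.18])]
230 [(405, [0.47, -0.2, 0.0]), (413, [0.47, -0.22, 0.0]), (421, [0.47, -0.25, -0.0]), (429, [0.47, -0.28, -0.0]), (437, [0.48, -0.26, 0.11]), (445, [0.48, -0.27, 0.15])]
240 [(405, [0.44, -0.2, -0.0]), (413, [0.44, -0.22, -0.0]), (421, [0.44, -0.25, 0.0]), (429, [0.44, -0.27, -0.0]), (437, [0.44, -0.3, -0.0]), (445, [0.44, -0.32, 0.0])]
250 [(405, [0.41, -0.2, -0.0]), (413, [0.41, -0.22, -0.0]), (421, [0.41, -0.25, -0.0]), (429, [0.41, -0.27, -0.0]), (437, [0.41, -0.3, -0.0]), (445, [0.41, -0.32, -0.0])]
```

```bash
cat > plan.py <<'E'
# usage: plan.py x y z yaw_deg(of tool y axis)   [tilt none]
from h import *
import sys
def toolR(yaw): # tool x down, tool y at yaw
    y=np.array([np.cos(yaw),np.sin(yaw),0]); x=np.array([0,0,-1.]); return np.c_[x,y,np.cross(x,y)]
T0=np.array([.587,-.062]); TY=np.radians(10.3)
B0=np.array([.4712,.3076]); BY=np.radians(7.23)
def w(c,yaw,xy):
    return c+np.array([[np.cos(yaw),-np.sin(yaw)],[np.sin(yaw),np.cos(yaw)]])@np.array(xy)
def plan(p,yaw):
    s=robot.observe(); Rc=R.from_rotvec(s["ee_rot"]).as_matrix(); Rt=toolR(np.radians(yaw))
    print("pos",np.round(s["eef_pos"],4),"q",np.round(s["q"],2),"F",np.round(s["wrist_force"],1))
    print("turn tool deg",np.degrees(R.from_matrix(Rc.T@Rt).as_rotvec()).round(2))
    d=np.array(p)-s["eef_pos"]
    print("shift cm in target tool axes",(Rt.T@d*100).round(2)," in current",(Rc.T@d*100).round(2))
if __name__=="__main__":
    fr=sys.argv[1]; x,y,z,yaw=map(float,sys.argv[2:6])
    if fr=="t": p=w(T0,TY,[x/1000,y/1000]); yaw+=np.degrees(TY)
    elif fr=="b": p=w(B0,BY,[x/1000,y/1000]); yaw+=np.degrees(BY)
    else: p=[x/1000,y/1000]
    plan([p[0],p[1],z/1000],yaw)
E
python3 plan.py t -134 0 255 90; python3 plan.py w 450 300 255 100.3
```

```text
pos [0.2049 0.6425 0.2546] q [ 1.23  0.26  1.61 -0.    1.27 -0.04] F [ 0.3 -0.2  0.6]
turn tool deg [-27.99  -0.03   0.11]
shift cm in target tool axes [-4.000e-02 -7.615e+01  1.159e+01]  in current [  0.07 -61.8   45.97]
pos [0.2049 0.6425 0.2546] q [ 1.23  0.26  1.61 -0.    1.27 -0.04] F [ 0.3 -0.2  0.6]
turn tool deg [-27.99  -0.03   0.11]
shift cm in target tool axes [ -0.04 -38.08  17.99]  in current [  0.   -25.19  33.76]
```

Call:
{"fn": "apply_moves", "kwargs": {
  "targets": [
    [0,0,0,-7,0,0,0],
    [0,0,0,-7,0,0,0],
    [0,0,0,-7,0,0,0],
    [0,0,0,-7,0,0,0],
    [0,0,0,0,0,0,0]
  ]
}}

```text
time_s: 0.6
eef_pos: [0.205, 0.6427, 0.255]
ee_rot: [-0.142, 1.567, 0.141]
wrist_force: [0.1, -0.4, 0.3]
finger_gap: 0.0503
```

```bash
python3 plan.py w 450 300 255 100.3;python3 plan.py t -134 0 255 90
```

```text
pos [0.205  0.6427 0.255 ] q [ 1.23  0.26  1.6  -0.    1.27 -0.53] F [ 0.1 -0.4  0.3]
turn tool deg [ 0.03 -0.03  0.06]
shift cm in target tool axes [  0.   -38.1   17.98]  in current [ 3.000e-02 -3.811e+01  1.796e+01]
pos [0.205  0.6427 0.255 ] q [ 1.23  0.26  1.6  -0.    1.27 -0.53] F [ 0.1 -0.4  0.3]
turn tool deg [ 0.03 -0.03  0.06]
shift cm in target tool axes [  0.   -76.17  11.58]  in current [  0.08 -76.17  11.55]
```

Call:
{"fn": "apply_moves", "kwargs": {
  "targets": [
    [0,-3.8,1.8,0,0,0,0],
    [0,-3.8,1.8,0,0,0,0],
    [0,-3.8,1.8,0,0,0,0],
    [0,-3.8,1.8,0,0,0,0],
    [0,-3.8,1.8,0,0,0,0],
    [0,-3.8,1.8,0,0,0,0],
    [0,-3.8,1.8,0,0,0,0],
    [0,-3.8,1.8,0,0,0,0],
    [0,-3.8,1.8,0,0,0,0],
    [0,-3.8,1.8,0,0,0,0]
  ]
}}

```text
time_s: 1.6
eef_pos: [0.4508, 0.2998, 0.2556]
ee_rot: [-0.139, 1.566, 0.139]
wrist_force: [0.3, -0.3, -0.2]
finger_gap: 0.0006
```

Call:
{"fn": "apply_moves", "kwargs": {
  "targets": [
    [0,-3.8,-0.6,0,0,0,0],
    [0,-3.8,-0.6,0,0,0,0],
    [0,-3.8,-0.6,0,0,0,0],
    [0,-3.8,-0.6,0,0,0,0],
    [0,-3.8,-0.6,0,0,0,0],
    [0,-3.8,-0.6,0,0,0,0],
    [0,-3.8,-0.6,0,0,0,0],
    [0,-3.8,-0.6,0,0,0,0],
    [0,-3.8,-0.6,0,0,0,0],
    [0,-3.8,-0.6,0,0,0,0]
  ]
}}

```text
time_s: 2.6
eef_pos: [0.4588, -0.0847, 0.2557]
ee_rot: [-0.139, 1.566, 0.139]
wrist_force: [1.3, -0.1, 0.2]
finger_gap: 0.0004
```

```bash
python3 plan.py t -134 0 32 90
```

```text
pos [ 0.4588 -0.0847  0.2557] q [-0.24 -0.14  2.03  0.    1.25 -1.98] F [ 1.3 -0.1  0.2]
turn tool deg [-0.19  0.02  0.  ]
shift cm in target tool axes [22.37 -0.06 -0.38]  in current [22.37 -0.06 -0.39]
```

Call:
{"fn": "apply_moves", "kwargs": {
  "targets": [
    [2,0,-0.4,0,0,0,0],
    [4,0,0,0,0,0,0],
    [4,0,0,0,0,0,0],
    [4,0,0,0,0,0,0],
    [4,0,0,0,0,0,0],
    [3,0,0,0,0,0,0],
    [1.3,0,0,0,0,0,0],
    [0,0,0,0,0,0,0]
  ]
}}

```text
time_s: 3.4
eef_pos: [0.4534, -0.0835, 0.0309]
ee_rot: [-0.139, 1.571, 0.141]
wrist_force: [0.2, 0.4, -0.6]
finger_gap: 0.0006
```

Call:
{"fn": "apply_moves", "kwargs": {
  "targets": [
    [0,0,1,0,0,0,0],
    [0,0,1,0,0,0,0],
    [0,0,0.5,0,0,0,0],
    [0,0,0.5,0,0,0,0],
    [0,0,0,0,0,0,0]
  ]
}}

```text
time_s: 3.9
eef_pos: [0.4872, -0.0787, 0.0349]
ee_rot: [-0.142, 1.563, 0.14]
wrist_force: [0.4, -0.0, -1.0]
finger_gap: 0.0003
```

```bash
python3 plan.py t -96 0 32 90
```

```text
pos [ 0.4872 -0.0787  0.0349] q [-0.21  0.17  2.17  0.    0.79 -1.96] F [ 0.4 -0.  -1. ]
turn tool deg [-0.    0.2   0.08]
shift cm in target tool axes [ 0.29 -0.14  0.52]  in current [ 0.29 -0.14  0.51]
```

Call:
{"fn": "apply_moves", "kwargs": {
  "targets": [
    [0,0,0,0,0,0,0],
    [0,0,0,0,0,0,0]
  ]
}}

```text
time_s: 4.1
eef_pos: [0.4861, -0.0787, 0.0337]
ee_rot: [-0.142, 1.563, 0.141]
wrist_force: [-0.2, 0.1, -0.4]
finger_gap: 0.0006
```

Call:
{"fn": "apply_moves", "kwargs": {
  "targets": [
    [0,0,0.3,0,0,0,0],
    [0,0,0.2,0,0,0,0],
    [0,0,0,0,0,0,0]
  ]
}}

```text
time_s: 4.4
eef_pos: [0.4894, -0.0777, 0.0327]
ee_rot: [-0.141, 1.567, 0.141]
wrist_force: [-3.0, -1.7, 2.6]
finger_gap: 0.0004
```

```bash
python3 plan.py t -94 0 32 90
python3 - <<'E'
from h import *
snap("top","t2");im,_=snap("side","s2")
cv2.imwrite("pics/s2c.png",cv2.resize(im[150:330,230:460][:,:,::-1],None,fx=3,fy=3,interpolation=cv2.INTER_CUBIC))
E
```

```text
pos [ 0.4894 -0.0777  0.0327] q [-0.21  0.18  2.17 -0.    0.79 -1.96] F [-3.  -1.7  2.6]
turn tool deg [ 0.01 -0.06 -0.01]
shift cm in target tool axes [ 0.07 -0.2   0.49]  in current [ 0.07 -0.2   0.49]
```

View pics/s2c.png

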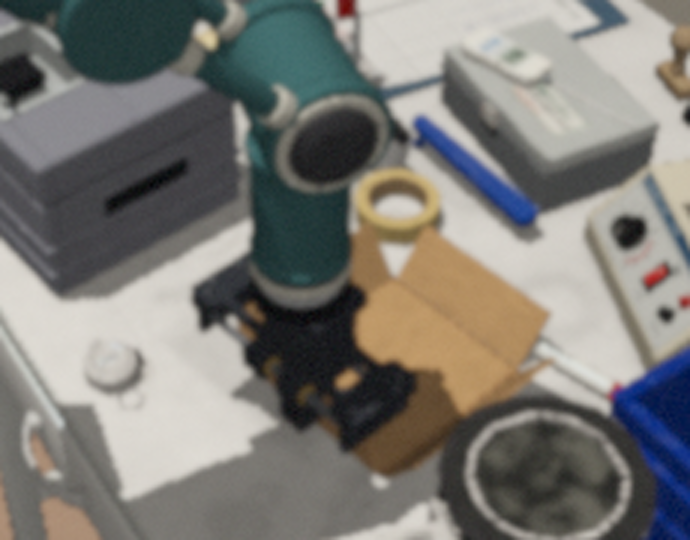

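Call:
{"fn": "apply_moves", "kwargs": {
  "targets": [
    [0,0,0.2,0,0,0,0],
    [0,0,0.2,0,0,0,0],
    [0,0,0,0,0,0,0]
  ]
}}

```text
time_s: 4.8
eef_pos: [0.4928, -0.077, 0.0325]
ee_rot: [-0.141, 1.569, 0.142]
wrist_force: [-5.8, -1.7, 5.4]
finger_gap: 0.0004
```

Call:
{"fn": "apply_moves", "kwargs": {
  "targets": [
    [0,0,0.2,0,0,0,0],
    [0,0,0.1,0,0,0,0],
    [0,0,0,0,0,0,0]
  ]
}}

```text
time_s: 5.1
eef_pos: [0.4929, -0.0768, 0.0321]
ee_rot: [-0.142, 1.574, 0.142]
wrist_force: [-14.1, -4.9, 11.1]
finger_gap: 0.0002
```

```bash
python3 plan.py t -92 0 32 90
```

```text
pos [ 0.4929 -0.0768  0.0321] q [-0.2   0.19  2.16 -0.    0.8  -1.95] F [-14.1  -4.9  11.1]
turn tool deg [ 0.04 -0.47 -0.07]
shift cm in target tool axes [ 0.01 -0.23  0.32]  in current [ 0.   -0.23  0.32]
```

Call:
{"fn": "apply_moves", "kwargs": {
  "targets": [
    [0,0,-1,0,0,0,0],
    [0,0,-1.5,0,0,0,0],
    [-3,0,0,0,0,0,0],
    [-4,0,0,0,0,0,0],
    [-4,0,0,0,0,0,0],
    [-4,0,0,0,0,0,0],
    [-1,0,0,8.5,0,0,0],
    [0,0,0,8.5,0,0,0],
    [0,0,0,8.5,0,0,0],
    [0,0,0,8.5,0,0,0]
  ]
}}

```text
time_s: 6.1
eef_pos: [0.472, -0.0808, 0.193]
ee_rot: [0.329, 1.544, -0.329]
wrist_force: [0.3, -0.4, -0.3]
finger_gap: 0.0002
```

Call:
{"fn": "apply_moves", "kwargs": {
  "targets": [
    [0,0,0,8.5,0,0,0],
    [0,0,0,8.5,0,0,0],
    [0,0,0,8.5,0,0,0],
    [0,0,0,8.5,0,0,0],
    [0,0,0,8.5,0,0,0],
    [0,0,0,8.5,0,0,0],
    [0,0,0,5,0,0,0],
    [0,0,0,0,0,0,0]
  ]
}}

```text
time_s: 6.9
eef_pos: [0.4719, -0.0808, 0.1926]
ee_rot: [1.076, 1.288, -1.075]
wrist_force: [0.1, -0.3, -0.4]
finger_gap: 0.0003
```

```bash
python3 plan.py t 0 130 32 0
```

```text
pos [ 0.4719 -0.0808  0.1926] q [-0.22 -0.06  2.08  0.    1.12 -0.4 ] F [ 0.1 -0.3 -0.4]
turn tool deg [ 0.    0.   -0.07]
shift cm in target tool axes [ 16.06  11.66 -12.79]  in current [ 16.08  11.64 -12.79]
```

Call:
{"fn": "apply_moves", "kwargs": {
  "targets": [
    [0,3,-3.2,0,0,0,0],
    [0,3,-3.2,0,0,0,0],
    [0,3,-3.2,0,0,0,0],
    [0,2.6,-3.2,0,0,0,0],
    [4,0,0,0,0,0,0],
    [4,0,0,0,0,0,0],
    [4,0,0,0,0,0,0],
    [3,0,0,0,0,0,0],
    [1,0,0,0,0,0,0],
    [0,0,0,0,0,0,0]
  ]
}}

```text
time_s: 7.9
eef_pos: [0.5617, 0.0657, 0.0311]
ee_rot: [1.073, 1.292, -1.077]
wrist_force: [-0.5, 0.1, 0.8]
finger_gap: 0.0003
```

Call:
{"fn": "apply_moves", "kwargs": {
  "targets": [
    [0,0,1,0,0,0,0],
    [0,0,1,0,0,0,0],
    [0,0,0.5,0,0,0,0],
    [0,0,0.5,0,0,0,0],
    [0,0,0,0,0,0,0],
    [0,0,0,0,0,0,0]
  ]
}}

```text
time_s: 8.5
eef_pos: [0.5704, 0.0358, 0.0347]
ee_rot: [1.078, 1.285, -1.073]
wrist_force: [0.2, 0.8, 0.4]
finger_gap: 0.0004
```

```bash
python3 plan.py t 0 88 32 0
```

```text
pos [0.5704 0.0358 0.0347] q [ 0.02  0.3   2.01 -0.    0.83 -0.16] F [0.2 0.8 0.4]
turn tool deg [-0.01  0.05 -0.23]
shift cm in target tool axes [ 0.27 -0.12  1.12]  in current [ 0.27 -0.12  1.12]
```

Call:
{"fn": "apply_moves", "kwargs": {
  "targets": [
    [0,0,0.4,0,0,0,0],
    [0,0,0.3,0,0,0,0],
    [0,0,0.2,0,0,0,0],
    [0,0,0,0,0,0,0]
  ]
}}

```text
time_s: 8.9
eef_pos: [0.5705, 0.0272, 0.0328]
ee_rot: [1.076, 1.288, -1.075]
wrist_force: [0.8, 2.4, 0.3]
finger_gap: 0.0003
```

Call:
{"fn": "apply_moves", "kwargs": {
  "targets": [
    [0,0,0.2,0,0,0,0],
    [0,0,0.1,0,0,0,0],
    [0,0,0,0,0,0,0]
  ]
}}

```text
time_s: 9.2
eef_pos: [0.5707, 0.0248, 0.0326]
ee_rot: [1.076, 1.289, -1.076]
wrist_force: [1.0, 5.6, 3.5]
finger_gap: 0.0001
```

```bash
python3 plan.py t 0 88 32 0
```

```text
pos [0.5707 0.0248 0.0326] q [-0.    0.31  2.01  0.    0.83 -0.18] F [1.  5.6 3.5]
turn tool deg [-0.02 -0.04 -0.  ]
shift cm in target tool axes [0.06 0.05 0.03]  in current [0.06 0.05 0.03]
```

Call:
{"fn": "apply_moves", "kwargs": {
  "targets": [
    [0,0,0.2,0,0,0,0],
    [0,0,0.1,0,0,0,0],
    [0,0,0,0,0,0,0]
  ]
}}

```text
time_s: 9.5
eef_pos: [0.5708, 0.0245, 0.0327]
ee_rot: [1.08, 1.292, -1.075]
wrist_force: [-0.9, 15.5, 5.1]
finger_gap: 0.0004
```

```bash
python3 plan.py t 0 88 32 0
```

```text
pos [0.5708 0.0245 0.0327] q [-0.    0.31  2.01  0.01  0.83 -0.19] F [-0.9 15.5  5.1]
turn tool deg [-0.09 -0.27  0.01]
shift cm in target tool axes [ 0.07  0.05 -0.  ]  in current [ 0.07  0.05 -0.  ]
```

Call:
{"fn": "apply_moves", "kwargs": {
  "targets": [
    [0,0,-1,0,0,0,0],
    [0,0,-1.3,0,0,0,0],
    [-4,0,0,0,0,0,0],
    [-4,0,0,0,0,0,0],
    [-4,0,0,0,0,0,0],
    [0,0.5,4,0,0,0,0],
    [0,0.5,4,0,0,0,0],
    [0,0.5,4,0,0,0,0],
    [0,0.5,4,0,0,0,0],
    [0,0.5,4,0,0,0,0]
  ]
}}

```text
time_s: 10.5
eef_pos: [0.627, -0.1497, 0.1519]
ee_rot: [1.074, 1.29, -1.077]
wrist_force: [1.2, -0.2, -0.3]
finger_gap: 0.0002
```

Call:
{"fn": "apply_moves", "kwargs": {
  "targets": [
    [0,0,2.5,0,0,0,0],
    [0,0,1.5,0,0,0,0],
    [0,0,0,0,0,0,0]
  ]
}}

```text
time_s: 10.8
eef_pos: [0.6342, -0.189, 0.1519]
ee_rot: [1.076, 1.289, -1.078]
wrist_force: [-0.3, 0.4, -0.2]
finger_gap: 0.0004
```

```bash
python3 plan.py t 25 -130 32 0
```

```text
pos [ 0.6342 -0.189   0.1519] q [-0.33  0.32  1.73 -0.    1.09 -0.5 ] F [-0.3  0.4 -0.2]
turn tool deg [-0.11  0.    0.08]
shift cm in target tool axes [11.99  0.12 -0.34]  in current [11.99  0.14 -0.34]
```

Call:
{"fn": "apply_moves", "kwargs": {
  "targets": [
    [4,0,0,0,0,0,0],
    [4,0,0,0,0,0,0],
    [3,0,0,0,0,0,0],
    [1,0,0,0,0,0,0],
    [0,0,0,0,0,0,0]
  ]
}}

```text
time_s: 11.3
eef_pos: [0.6328, -0.1856, 0.0306]
ee_rot: [1.074, 1.294, -1.077]
wrist_force: [-0.2, 0.2, -0.5]
finger_gap: 0.0003
```

Call:
{"fn": "apply_moves", "kwargs": {
  "targets": [
    [0,0,-1,0,0,0,0],
    [0,0,-1,0,0,0,0],
    [0,0,-1,0,0,0,0],
    [0,0,-0.3,0,0,0,0],
    [0,0,0,0,0,0,0],
    [0,0,0,0,0,0,0]
  ]
}}

```text
time_s: 11.9
eef_pos: [0.6307, -0.1554, 0.0347]
ee_rot: [1.076, 1.285, -1.073]
wrist_force: [2.9, -3.5, 3.5]
finger_gap: 0.0003
```

```bash
python3 plan.py t 25 -88 32 0
```

```text
pos [ 0.6307 -0.1554  0.0347] q [-0.28  0.42  1.83 -0.    0.88 -0.46] F [ 2.9 -3.5  3.5]
turn tool deg [ 0.02  0.12 -0.23]
shift cm in target tool axes [ 0.27 -0.13 -1.18]  in current [ 0.27 -0.13 -1.18]
```

Call:
{"fn": "apply_moves", "kwargs": {
  "targets": [
    [0,0,-0.4,0,0,0,0],
    [0,0,-0.3,0,0,0,0],
    [0,0,-0.2,0,0,0,0],
    [0,0,0,0,0,0,0]
  ]
}}

```text
time_s: 12.3
eef_pos: [0.6277, -0.1467, 0.033]
ee_rot: [1.075, 1.287, -1.075]
wrist_force: [2.4, -5.0, 2.8]
finger_gap: 0.0003
```

Call:
{"fn": "apply_moves", "kwargs": {
  "targets": [
    [0,0,-0.2,0,0,0,0],
    [0,0,-0.1,0,0,0,0],
    [0,0,0,0,0,0,0]
  ]
}}

```text
time_s: 12.6
eef_pos: [0.6276, -0.1464, 0.0331]
ee_rot: [1.072, 1.284, -1.076]
wrist_force: [3.8, -13.7, 1.0]
finger_gap: 0.0002
```

```bash
python3 plan.py t 25 -88 32 0
```

```text
pos [ 0.6276 -0.1464  0.0331] q [-0.27  0.42  1.85 -0.01  0.87 -0.44] F [  3.8 -13.7   1. ]
turn tool deg [ 0.07  0.3  -0.09]
shift cm in target tool axes [ 0.11  0.01 -0.23]  in current [ 0.11  0.01 -0.23]
```

Call:
{"fn": "apply_moves", "kwargs": {
  "targets": [
    [0,0,1,0,0,0,0],
    [0,0,1.3,0,0,0,0],
    [-4,0,0,0,0,0,0],
    [-4,0,0,0,0,0,0],
    [-4,0,0,0,0,0,0],
    [-3,0,0,0,0,0,0],
    [0,0,0,-8.5,0,0,0],
    [0,0,0,-8.5,0,0,0],
    [0,0,0,-8.5,0,0,0],
    [0,0,0,-8.5,0,0,0]
  ]
}}

```text
time_s: 13.6
eef_pos: [0.6296, -0.1653, 0.1814]
ee_rot: [0.619, 1.485, -0.618]
wrist_force: [0.0, 1.0, 1.0]
finger_gap: 0.0007
```

Call:
{"fn": "apply_moves", "kwargs": {
  "targets": [
    [0,0,0,-8.5,0,0,0],
    [0,0,0,-8.5,0,0,0],
    [0,0,0,-8.5,0,0,0],
    [0,0,0,-8.5,0,0,0],
    [0,0,0,-8.5,0,0,0],
    [0,0,0,-8.5,0,0,0],
    [0,0,0,-5,0,0,0],
    [0,0,0,0,0,0,0]
  ]
}}

```text
time_s: 14.4
eef_pos: [0.6297, -0.1654, 0.1813]
ee_rot: [-0.14, 1.569, 0.143]
wrist_force: [0.2, -0.2, 0.3]
finger_gap: 0.0004
```

```bash
python3 plan.py t 143 22 36 90
python3 - <<'E'
from h import *
im,d=snap("top","t3"); cv2.imwrite("pics/t3c.png",cv2.resize(im[120:290,270:470][:,:,::-1],None,fx=3.2,fy=3.2,interpolation=cv2.INTER_CUBIC))
E
```

```text
pos [ 0.6297 -0.1654  0.1813] q [-0.3   0.27  1.73  0.    1.14 -2.05] F [ 0.2 -0.2  0.3]
turn tool deg [ 0.01 -0.16 -0.13]
shift cm in target tool axes [14.53 13.14 11.95]  in current [14.53 13.1  11.99]
```

View pics/t3c.png

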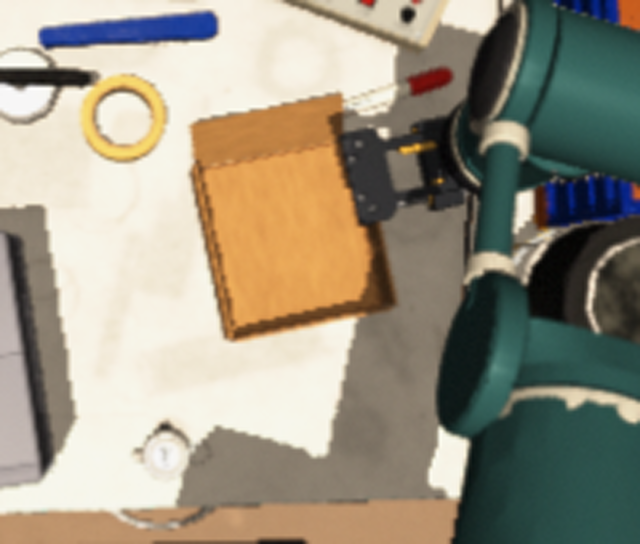

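Call:
{"fn": "apply_moves", "kwargs": {
  "targets": [
    [0,2.6,2.4,0,0,0,0],
    [0,2.6,2.4,0,0,0,0],
    [0,2.6,2.4,0,0,0,0],
    [0,2.6,2.4,0,0,0,0],
    [0,2.7,2.4,0,0,0,0],
    [4,0,0,0,0,0,0],
    [4,0,0,0,0,0,0],
    [4,0,0,0,0,0,0],
    [2.5,0,0,0,0,0,0],
    [0,0,0,0,0,0,0]
  ]
}}

```text
time_s: 15.45
eef_pos: [0.7204, -0.015, 0.0312]
ee_rot: [-0.139, 1.578, 0.142]
wrist_force: [-1.0, -0.7, -0.6]
finger_gap: 0.0003
```

Call:
{"fn": "apply_moves", "kwargs": {
  "targets": [
    [0,0,-1,0,0,0,0],
    [0,0,-1,0,0,0,0],
    [0,0,-1,0,0,0,0],
    [0,0,-0.6,0,0,0,0],
    [0,0,0,0,0,0,0],
    [0,0,0,0,0,0,0]
  ]
}}

```text
time_s: 16.05
eef_pos: [0.6952, -0.022, 0.0443]
ee_rot: [-0.141, 1.553, 0.139]
wrist_force: [5.8, 1.5, 4.6]
finger_gap: 0.0004
```

```bash
python3 plan.py t 95 22 36 90
```

```text
pos [ 0.6952 -0.022   0.0443] q [-0.07  0.48  1.73  0.    0.92 -1.82] F [5.8 1.5 4.6]
turn tool deg [-0.05  0.77  0.15]
shift cm in target tool axes [ 0.83  0.2  -1.86]  in current [ 0.81  0.2  -1.87]
```

Call:
{"fn": "apply_moves", "kwargs": {
  "targets": [
    [0,0,-0.5,0,0,0,0],
    [0,0,-0.4,0,0,0,0],
    [0,0,-0.3,0,0,0,0],
    [0,0,0,0,0,0,0],
    [0,0,0,0,0,0,0]
  ]
}}

```text
time_s: 16.55
eef_pos: [0.6798, -0.0243, 0.04]
ee_rot: [-0.141, 1.562, 0.14]
wrist_force: [4.3, 0.9, 3.6]
finger_gap: 0.0004
```

```bash
python3 plan.py t 95 22 36 90
```

```text
pos [ 0.6798 -0.0243  0.04  ] q [-0.07  0.47  1.76  0.    0.91 -1.82] F [4.3 0.9 3.6]
turn tool deg [-0.01  0.25  0.06]
shift cm in target tool axes [ 0.4   0.15 -0.3 ]  in current [ 0.4   0.15 -0.3 ]
```

Call:
{"fn": "apply_moves", "kwargs": {
  "targets": [
    [0,0,-0.2,0,0,0,0],
    [0,0,-0.1,0,0,0,0],
    [0,0,0,0,0,0,0]
  ]
}}

```text
time_s: 16.85
eef_pos: [0.6771, -0.0246, 0.0388]
ee_rot: [-0.141, 1.562, 0.141]
wrist_force: [7.5, 1.3, 4.8]
finger_gap: 0.0007
```

Call:
{"fn": "apply_moves", "kwargs": {
  "targets": [
    [0,0,-0.2,0,0,0,0],
    [0,0,-0.1,0,0,0,0],
    [0,0,0,0,0,0,0]
  ]
}}

```text
time_s: 17.15
eef_pos: [0.6768, -0.0246, 0.0389]
ee_rot: [-0.141, 1.556, 0.141]
wrist_force: [14.6, 2.7, -1.4]
finger_gap: 0.0002
```

```bash
python3 plan.py t 95 22 36 90
```

```text
pos [ 0.6768 -0.0246  0.0389] q [-0.07  0.46  1.77  0.    0.9  -1.83] F [14.6  2.7 -1.4]
turn tool deg [-0.01  0.58  0.07]
shift cm in target tool axes [ 0.29  0.13 -0.01]  in current [ 0.29  0.13 -0.01]
```

Call:
{"fn": "apply_moves", "kwargs": {
  "targets": [
    [0,0,1,0,0,0,0],
    [0,0,1.3,0,0,0,0],
    [-4,0,0,0,0,0,0],
    [-4,0,0,0,0,0,0],
    [-4,0,0,0,0,0,0],
    [-4,0,0,0,0,0,0],
    [-4,0,0,3,0,0,5.4],
    [-1,1,0,0,0,0,5.4],
    [0,3,0,0,0,0,5.4],
    [0,3,0,0,0,0,5.4]
  ]
}}

```text
time_s: 18.15
eef_pos: [0.684, 0.0486, 0.2455]
ee_rot: [-0.099, 1.574, 0.099]
wrist_force: [-0.6, 0.1, -0.1]
finger_gap: 0.0301
```

```bash
python3 - <<'E'
from h import *
im,d=snap("top","t4"); cv2.imwrite("pics/t4c.png",cv2.resize(im[110:290,180:430][:,:,::-1],None,fx=3.2,fy=3.2,interpolation=cv2.INTER_CUBIC))
im,d=snap("side","s4"); cv2.imwrite("pics/s4c.png",cv2.resize(im[130:320,200:450][:,:,::-1],None,fx=3.1,fy=3.1,interpolation=cv2.INTER_CUBIC))
E
python3 plan.py b -41 0 210 90
```

```text
pos [0.6832 0.0518 0.2445] q [ 0.04  0.29  1.59  0.    1.27 -1.66] F [-0.3  0.9 -0.6]
turn tool deg [ 0.28 -0.4  -0.12]
shift cm in target tool axes [  3.45  28.04 -21.91]  in current [  3.66  28.14 -21.75]
```

View pics/t4c.png

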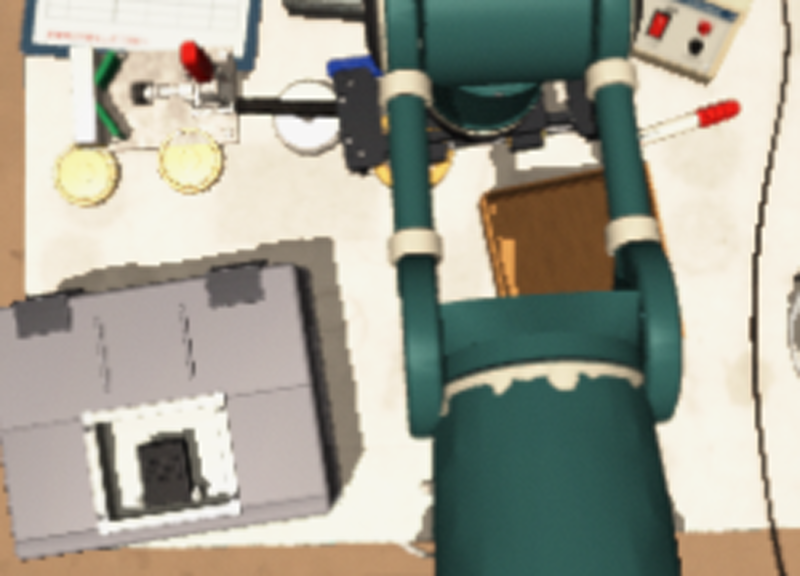

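View pics/s4c.png

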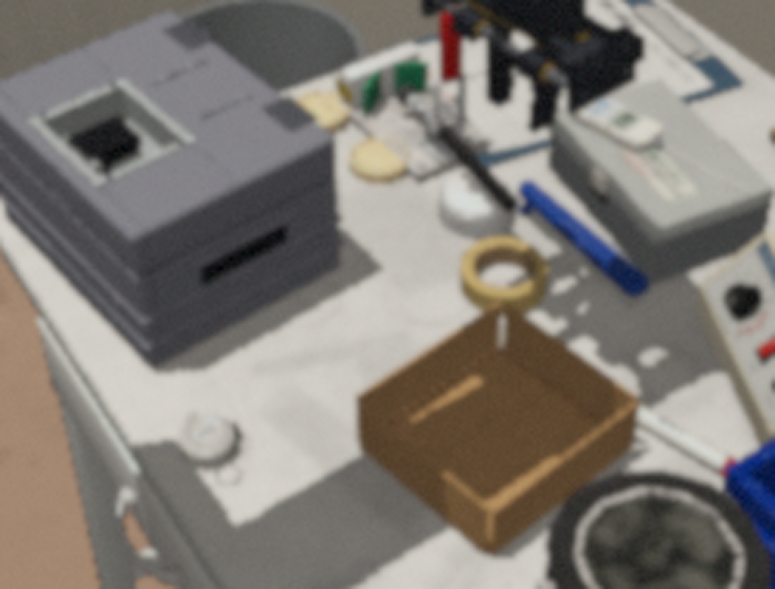

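Run:
```python
from h import *
from plan import w,B0,BY
im=np.load("/tmp/t4_im.npy"); P=cloud("top",np.load("/tmp/t4.npy"))
print("expect",w(B0,BY,[-41,0][0:2] if 0 else [-.041,0]), proj("top",[*w(B0,BY,[-.041,0]),.155]))
cs,ss=np.cos(BY),np.sin(BY)
L=(P[...,:2]-B0)@np.array([[cs,-ss],[ss,cs]])
# paddle: dark with z near .15
g=im.max(2)<70
m=g&(abs(P[...,2]-.15)<.012)&(abs(L[...,0]+.04)<.05)&(abs(L[...,1])<.05)
q=L[m]; print(m.sum(),np.percentile(q,[2,50,98],axis=0).round(4), np.median(P[m][:,2]))
m2=(P[...,2]<.130)&(abs(L[...,0]+.04)<.055)&(abs(L[...,1])<.06); q=L[m2]; print(m2.sum(),np.percentile(q,[2,50,98],axis=0).round(4),np.median(P[m2][:,2]))
m3=(abs(L[...,0])<.15)&(abs(L[...,1])<.18)&(abs(P[...,2]-.155)<.005); q=L[m3]; print(q.min(0),q.max(0))
```

```text
expect [0.43052599 0.30244004] (np.float64(229.75915732377223), np.float64(253.5552727634192))
286 [[-0.0756 -0.0203]
 [-0.0512 -0.0018]
 [-0.0265  0.049 ]] 0.15175500873996778
755 [[-0.0837 -0.0439]
 [-0.0357  0.0003]
 [-0.0049  0.0517]] 0.12028399098925324
[-0.1062453  -0.13309525] [0.10587835 0.1323591 ]
```

Call:
{"fn": "apply_moves", "kwargs": {
  "targets": [
    [0,4,-3.1,0,0,0,5.4],
    [0,4,-3.1,0,0,0,5.4],
    [0,4,-3.1,0,0,0,5.4],
    [0,4,-3.1,0,0,0,5.4],
    [0,4,-3.1,0,0,0,5.4],
    [0,4,-3.1,0,0,0,5.4],
    [0,4,-3.1,0,0,0,5.4],
    [0,0,0,0,0,0,5.4],
    [0,0,0,0,0,0,5.4]
  ]
}}

```text
time_s: 19.15
eef_pos: [0.4363, 0.2953, 0.2458]
ee_rot: [-0.105, 1.572, 0.101]
wrist_force: [0.3, 0.2, -0.5]
finger_gap: 0.0539
```

```bash
python3 plan.py b -41 0 145 90
```

```text
pos [0.4363 0.2953 0.2458] q [ 0.55 -0.01  1.93 -0.    1.23 -1.15] F [ 0.3  0.2 -0.5]
turn tool deg [ 0.27 -0.2   0.14]
shift cm in target tool axes [10.08  0.79 -0.49]  in current [10.08  0.81 -0.45]
```

Call:
{"fn": "apply_moves", "kwargs": {
  "targets": [
    [1,0.8,-0.4,0.3,0,0,5.4],
    [2,0,0,0,0,0,5.4],
    [2,0,0,0,0,0,5.4],
    [0,0,0,0,0,0,5.4]
  ]
}}

```text
time_s: 19.55
eef_pos: [0.4316, 0.3005, 0.1933]
ee_rot: [-0.097, 1.576, 0.091]
wrist_force: [0.3, -0.0, -0.3]
finger_gap: 0.0539
```

```bash
python3 plan.py b -41 0 145 90
```

```text
pos [0.4316 0.3005 0.1933] q [ 0.56  0.04  1.98 -0.    1.13 -1.13] F [ 0.3 -0.  -0.3]
turn tool deg [-0.36 -0.42  0.21]
shift cm in target tool axes [ 4.83  0.2  -0.08]  in current [ 4.83  0.22 -0.05]
```

Call:
{"fn": "apply_moves", "kwargs": {
  "targets": [
    [2,0.1,0,0,0,0,5.4],
    [2,0,0,0,0,0,5.4],
    [0.7,0,0,0,0,0,5.4],
    [0,0,0,0,0,0,5.4],
    [0,0,0,0,0,0,5.4]
  ]
}}

```text
time_s: 20.05
eef_pos: [0.4337, 0.3039, 0.1514]
ee_rot: [-0.095, 1.568, 0.096]
wrist_force: [0.1, -0.0, -0.5]
finger_gap: 0.054
```

```bash
python3 plan.py b -41 0 145 90
python3 - <<'E'
from h import *
im,d=snap("side","s5"); cv2.imwrite("pics/s5c.png",cv2.resize(im[100:290,150:400][:,:,::-1],None,fx=3.1,fy=3.1,interpolation=cv2.INTER_CUBIC))
E
```

```text
pos [0.4337 0.3039 0.1514] q [ 0.56  0.08  2.02 -0.    1.04 -1.13] F [ 0.1 -0.  -0.5]
turn tool deg [-0.27  0.04 -0.01]
shift cm in target tool axes [ 0.64 -0.11 -0.34]  in current [ 0.64 -0.11 -0.34]
```

View pics/s5c.png

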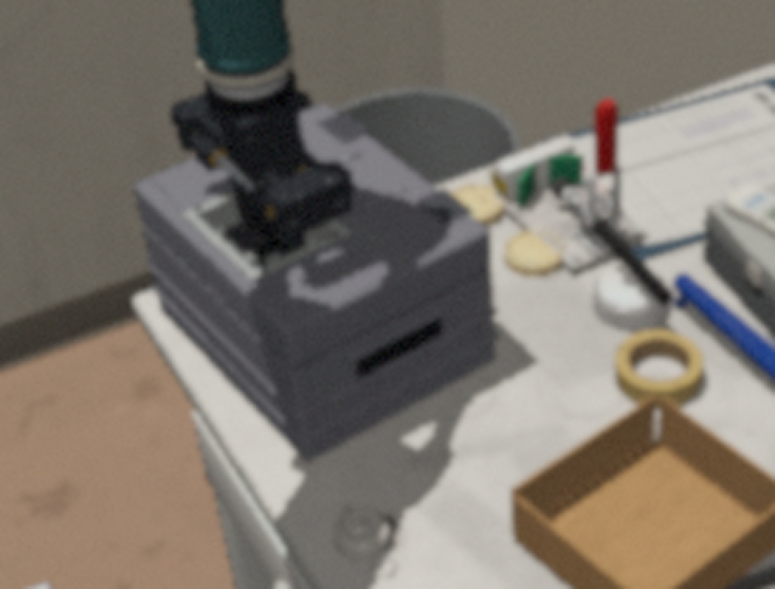

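Call:
{"fn": "apply_moves", "kwargs": {
  "targets": [
    [0.5,-0.1,-0.3,0,0,0,5.4],
    [0,0,0,0,0,0,3],
    [0,0,0,0,0,0,3],
    [0,0,0,0,0,0,3],
    [0,0,0,0,0,0,3],
    [0,0,0,0,0,0,3]
  ],
  "force": 30
}}

```text
time_s: 20.7
eef_pos: [0.4301, 0.302, 0.1458]
ee_rot: [-0.097, 1.569, 0.095]
wrist_force: [-0.2, -5.2, 2.4]
finger_gap: 0.0402
```

```bash
python3 plan.py b -41 0 145 90
```

```text
pos [0.4301 0.302  0.1458] q [ 0.57  0.08  2.03 -0.    1.03 -1.13] F [-0.2 -5.2  2.4]
turn tool deg [-0.21 -0.02  0.07]
shift cm in target tool axes [0.08 0.04 0.05]  in current [0.08 0.04 0.05]
```

Call:
{"fn": "apply_moves", "kwargs": {
  "targets": [
    [-0.5,0,-0.1,0,0,0,3],
    [-0.5,0,-0.1,0,0,0,3],
    [-0.4,0,-0.1,0,0,0,3],
    [0,0,0,0,0,0,3]
  ]
}}

```text
time_s: 21.1
eef_pos: [0.4305, 0.302, 0.1598]
ee_rot: [-0.097, 1.561, 0.096]
wrist_force: [12.0, -4.4, -6.8]
finger_gap: 0.0395
```

Call:
{"fn": "apply_moves", "kwargs": {
  "targets": [
    [-0.5,0,0.2,0,0,0,3],
    [-0.5,0,0.2,0,0,0,3],
    [-0.5,0,0.2,0,0,0,3],
    [0,0,0,0,0,0,3]
  ]
}}

```text
time_s: 21.5
eef_pos: [0.4351, 0.3025, 0.1743]
ee_rot: [-0.097, 1.565, 0.096]
wrist_force: [7.4, -3.7, -5.5]
finger_gap: 0.0397
```

```bash
python3 plan.py b -41 0 145 90
python3 - <<'E'
from h import *
print(robot.observe()["finger_gap"])
im,d=snap("side","s6"); cv2.imwrite("pics/s6c.png",cv2.resize(im[100:290,150:400][:,:,::-1],None,fx=3.1,fy=3.1,interpolation=cv2.INTER_CUBIC))
E
```

```text
pos [0.4351 0.3025 0.1743] q [ 0.56  0.06  2.   -0.    1.08 -1.13] F [ 7.4 -3.7 -5.5]
turn tool deg [-0.2   0.21  0.06]
shift cm in target tool axes [ 2.93  0.05 -0.45]  in current [ 2.93  0.05 -0.46]
0.03968816832865531
```

View pics/s6c.png

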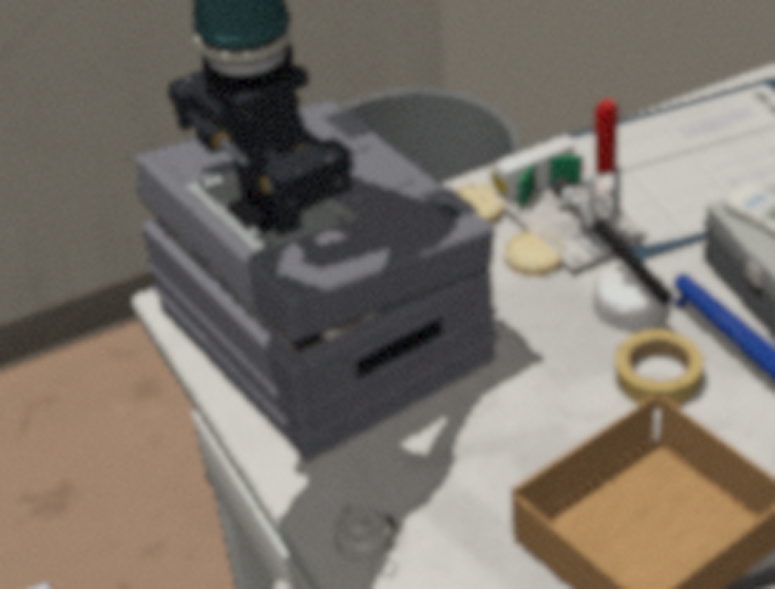

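Call:
{"fn": "apply_moves", "kwargs": {
  "targets": [
    [-0.7,0,0.35,0,0,0,3],
    [-0.7,0,0.35,0,0,0,3],
    [-0.65,0,0.4,0,0,0,3],
    [-0.65,0,0.4,0,0,0,3],
    [-0.6,0,0.5,0,0,0,3],
    [-0.6,0,0.5,0,0,0,3],
    [0,0,0,0,0,0,3]
  ]
}}

```text
time_s: 22.25
eef_pos: [0.456, 0.3052, 0.2141]
ee_rot: [-0.098, 1.575, 0.094]
wrist_force: [-6.2, -6.6, 0.4]
finger_gap: 0.0398
```

Call:
{"fn": "apply_moves", "kwargs": {
  "targets": [
    [-0.55,0,0.55,0,0,0,3],
    [-0.55,0,0.55,0,0,0,3],
    [-0.5,0,0.6,0,0,0,3],
    [-0.5,0,0.6,0,0,0,3],
    [0,0,0,0,0,0,3]
  ]
}}

```text
time_s: 22.75
eef_pos: [0.4789, 0.3082, 0.2352]
ee_rot: [-0.097, 1.574, 0.095]
wrist_force: [-5.5, -5.5, 1.2]
finger_gap: 0.0398
```

```bash
python3 plan.py b -41 0 145 90
python3 - <<'E'
from h import *
print(robot.observe()["finger_gap"])
im,d=snap("side","s7"); cv2.imwrite("pics/s7c.png",cv2.resize(im[100:290,150:400][:,:,::-1],None,fx=3.1,fy=3.1,interpolation=cv2.INTER_CUBIC))
E
```

```text
pos [0.4789 0.3082 0.2352] q [ 0.53  0.08  1.85  0.    1.21 -1.17] F [-5.5 -5.5  1.2]
turn tool deg [-0.22 -0.32  0.08]
shift cm in target tool axes [ 9.02  0.04 -4.87]  in current [ 9.04  0.03 -4.82]
0.039784009332959384
```

View pics/s7c.png

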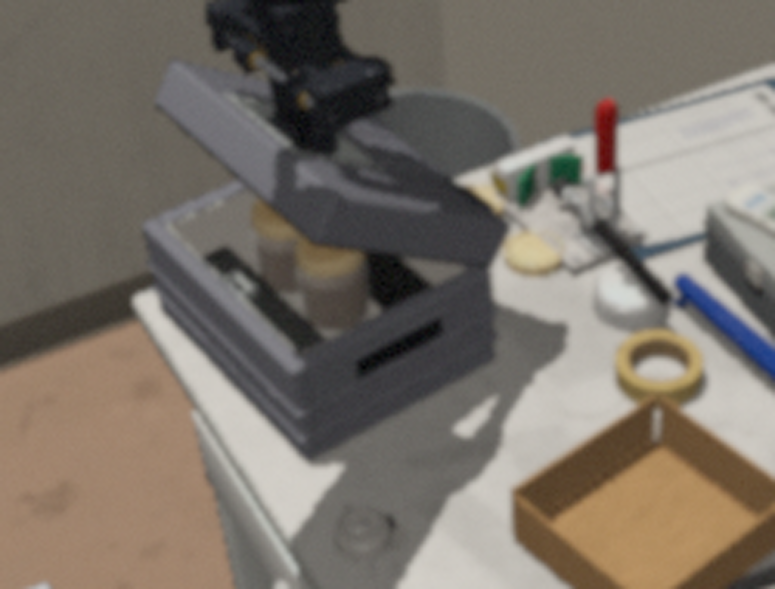

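Call:
{"fn": "apply_moves", "kwargs": {
  "targets": [
    [0,0,0,0,0,0,5.4],
    [0,0,0,0,0,0,5.4],
    [-1.5,0,0,0,0,0,5.4],
    [-2,0,0,0,0,0,5.4],
    [-3,0,0,0,0,0,5.4],
    [-3.5,0,0,0,0,0,5.4],
    [-2,-1,0,0,0,0,0],
    [0,-1,-3,0,0,0,0],
    [0,-1,-3,0,0,0,0],
    [0,-1,-3,0,0,0,0]
  ]
}}

```text
time_s: 23.8
eef_pos: [0.396, 0.2583, 0.3572]
ee_rot: [-0.094, 1.566, 0.098]
wrist_force: [-0.3, -0.1, -0.6]
finger_gap: 0.024
```

Call:
{"fn": "apply_moves", "kwargs": {
  "targets": [
    [0,-0.5,-1.2,0,0,0,0],
    [0,0,0,0,0,0,0],
    [0,0,0,0,0,0,0]
  ]
}}

```text
time_s: 24.1
eef_pos: [0.3859, 0.2523, 0.3559]
ee_rot: [-0.095, 1.566, 0.097]
wrist_force: [0.6, 1.1, -0.3]
finger_gap: 0.001
```

```bash
python3 plan.py b -100 -45 231 90
python3 - <<'E'
from h import *
im,d=snap("side","s8"); cv2.imwrite("pics/s8c.png",cv2.resize(im[80:270,150:400][:,:,::-1],None,fx=3.1,fy=3.1,interpolation=cv2.INTER_CUBIC))
im,d=snap("top","t8")
E
```

```text
pos [0.3859 0.2523 0.3559] q [ 0.52 -0.2   1.9   0.    1.44 -1.17] F [ 0.6  1.1 -0.3]
turn tool deg [-0.22  0.15 -0.07]
shift cm in target tool axes [12.49 -0.09 -0.84]  in current [12.48 -0.1  -0.87]
```

View pics/s8c.png

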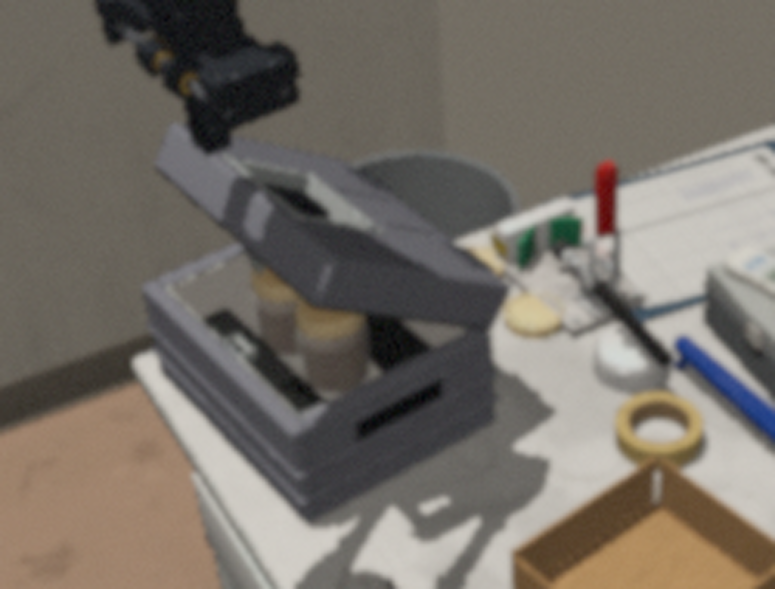

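View pics/t8.png

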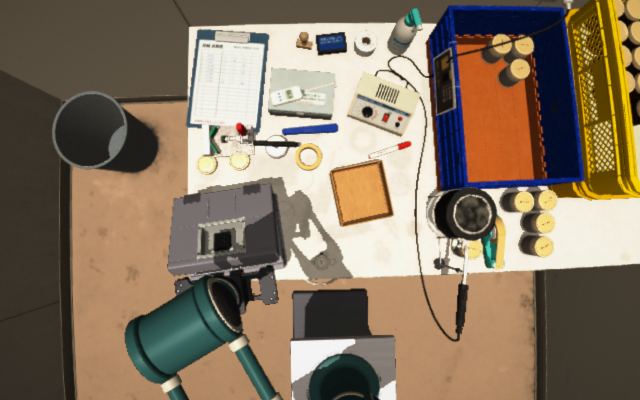

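```bash
cat > lid.py <<'E'
from h import *
from plan import w,B0,BY
import sys
P=cloud("top",np.load(f"/tmp/{sys.argv[1]}.npy"))
cs,ss=np.cos(BY),np.sin(BY)
L=(P[...,:2]-B0)@np.array([[cs,-ss],[ss,cs]])
m=(abs(abs(L[...,1])-.095)<.03)&(L[...,0]>-.04)&(L[...,0]<.1)&(P[...,2]>.13)&(P[...,2]<.28)
x=L[...,0][m]; z=P[...,2][m]
c=np.polyfit(x,z,1)
for _ in range(4):
    g=abs(np.polyval(c,x)-z)<.006; c=np.polyfit(x[g],z[g],1)
print("lid angle",-np.arctan(c[0]),g.sum(),m.sum())
E
python3 lid.py t8
```

```text
lid angle 0.5799685061927099 2718 2720
```

Lid at 0.58 as planned. Lower in front of its edge and push.

Call:
{"fn": "apply_moves", "kwargs": {
  "targets": [
    [3,0,-0.8,0,0,0,0],
    [3,0,0,0,0,0,0],
    [3,0,0,0,0,0,0],
    [3,0,0,0,0,0,0],
    [0.5,0,0,0,0,0,0],
    [0,0,0,0,0,0,0]
  ]
}}

```text
time_s: 24.8
eef_pos: [0.377, 0.2506, 0.2287]
ee_rot: [-0.097, 1.571, 0.095]
wrist_force: [-0.4, -0.8, 0.3]
finger_gap: 0.0002
```

Call:
{"fn": "apply_moves", "kwargs": {
  "targets": [
    [0,0,1,0,0,0,0],
    [0,0,0.8,0,0,0,0],
    [-0.5,0,0.5,0,0,0,0],
    [-0.6,0,0.5,0,0,0,0],
    [0,0,0,0,0,0,0]
  ]
}}

```text
time_s: 25.3
eef_pos: [0.4036, 0.2547, 0.2422]
ee_rot: [-0.095, 1.574, 0.096]
wrist_force: [-10.5, 0.7, 5.2]
finger_gap: 0.0004
```

```bash
python3 plan.py b -50 -45 263 90
```

```text
pos [0.4036 0.2547 0.2422] q [ 0.51 -0.1   2.03  0.    1.22 -1.19] F [-10.5   0.7   5.2]
turn tool deg [-0.25 -0.28 -0.07]
shift cm in target tool axes [-2.08 -0.1   2.37]  in current [-2.09 -0.08  2.36]
```

Call:
{"fn": "apply_moves", "kwargs": {
  "targets": [
    [-0.7,0,0.8,0,0,0,0],
    [-0.7,0,0.8,0,0,0,0],
    [-0.7,0,0.8,0,0,0,0],
    [-0.7,0,0.8,0,0,0,0],
    [-0.6,0,0.8,0,0,0,0],
    [-0.6,0,0.8,0,0,0,0],
    [-0.6,0,0.8,0,0,0,0],
    [0,0,0,0,0,0,0]
  ]
}}

```text
time_s: 26.1
eef_pos: [0.4617, 0.262, 0.2905]
ee_rot: [-0.094, 1.566, 0.098]
wrist_force: [-3.6, 0.3, 3.2]
finger_gap: 0.0003
```

```bash
python3 plan.py b -17 -45 289 90;  python3 - <<'E'
from h import *
im,d=snap("side","s9"); cv2.imwrite("pics/s9c.png",cv2.resize(im[80:270,150:400][:,:,::-1],None,fx=3.1,fy=3.1,interpolation=cv2.INTER_CUBIC))
E
```

```text
pos [0.4617 0.262  0.2905] q [ 0.47 -0.03  1.87  0.    1.3  -1.22] F [-3.6  0.3  3.2]
turn tool deg [-0.23  0.13 -0.13]
shift cm in target tool axes [ 0.15 -0.09 -0.18]  in current [ 0.15 -0.1  -0.18]
```

View pics/s9c.png

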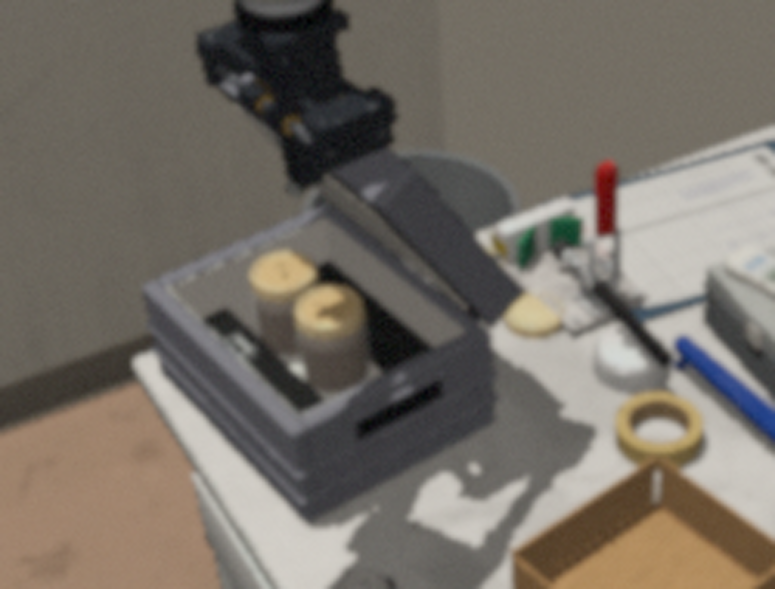

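Call:
{"fn": "apply_moves", "kwargs": {
  "targets": [
    [-0.5,0,0.9,0,0,0,0],
    [-0.5,0,0.9,0,0,0,0],
    [-0.5,0,1,0,0,0,0],
    [-0.4,0,0.9,0,0,0,0],
    [-0.3,0,1,0,0,0,0],
    [-0.3,0,1,0,0,0,0],
    [-0.3,0,1,0,0,0,0],
    [-0.2,0,1,0,0,0,0],
    [0,0,0,0,0,0,0]
  ]
}}

```text
time_s: 27.05
eef_pos: [0.5388, 0.2702, 0.3166]
ee_rot: [-0.096, 1.567, 0.095]
wrist_force: [1.3, 0.1, 0.5]
finger_gap: 0.0005
```

Call:
{"fn": "apply_moves", "kwargs": {
  "targets": [
    [-0.1,0,1,0,0,0,0],
    [-0.1,0,1,0,0,0,0],
    [-0.1,0,0.8,0,0,0,0],
    [0,0,0.8,0,0,0,0],
    [0,0,1,0,0,0,0],
    [0,0,1,0,0,0,0],
    [0,0,0.5,0,0,0,0],
    [0,0,0,0,0,0,0]
  ]
}}

```text
time_s: 27.85
eef_pos: [0.5987, 0.2779, 0.3197]
ee_rot: [-0.096, 1.567, 0.096]
wrist_force: [-0.6, 0.7, 0.3]
finger_gap: 0.0005
```

```bash
python3 plan.py b 133 -45 319 90
```

```text
pos [0.5987 0.2779 0.3197] q [ 0.4   0.2   1.56 -0.    1.38 -1.3 ] F [-0.6  0.7  0.3]
turn tool deg [-0.25  0.08 -0.  ]
shift cm in target tool axes [0.07 0.05 1.02]  in current [0.07 0.05 1.02]
```

Call:
{"fn": "apply_moves", "kwargs": {
  "targets": [
    [0,0,0.5,0,0,0,0],
    [0,0,0.5,0,0,0,0],
    [0,0,0,0,0,0,0]
  ]
}}

```text
time_s: 28.15
eef_pos: [0.6054, 0.2789, 0.3198]
ee_rot: [-0.097, 1.574, 0.096]
wrist_force: [-9.4, -1.1, 1.9]
finger_gap: 0.0003
```

Call:
{"fn": "apply_moves", "kwargs": {
  "targets": [
    [0,0,0.3,0,0,0,0],
    [0,0,0.2,0,0,0,0],
    [0,0,0,0,0,0,0]
  ]
}}

```text
time_s: 28.45
eef_pos: [0.606, 0.279, 0.3198]
ee_rot: [-0.099, 1.584, 0.095]
wrist_force: [-22.2, -4.3, 6.5]
finger_gap: 0.0005
```

```bash
python3 plan.py b 133 -45 319 90;  python3 - <<'E'
from h import *
im,d=snap("side","s10"); cv2.imwrite("pics/s10c.png",cv2.resize(im[60:260,150:410][:,:,::-1],None,fx=3,fy=3,interpolation=cv2.INTER_CUBIC))
E
```

```text
pos [0.606  0.279  0.3198] q [ 0.39  0.23  1.53  0.    1.4  -1.3 ] F [-22.2  -4.3   6.5]
turn tool deg [-0.17 -0.87  0.07]
shift cm in target tool axes [0.08 0.03 0.29]  in current [0.07 0.04 0.29]
```

View pics/s10c.png

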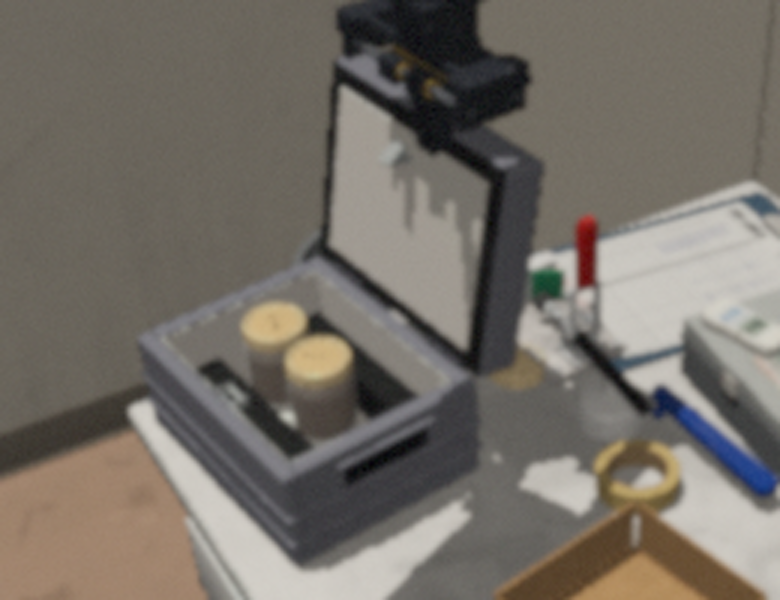

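Call:
{"fn": "apply_moves", "kwargs": {
  "targets": [
    [0,0,-2,0,0,0,8.5],
    [0,-3,-3,0,0,0,8.5],
    [0,-4,-1,0,0,0,8.5],
    [0,-4,0,0,0,0,8.5],
    [0,-4,0,0,0,0,8.5],
    [0,-4,0,0,0,0,8.5],
    [0,-4,0,0,0,0,8.5],
    [0,-4,0,0,0,0,8.5],
    [0,0,0,0,0,0,8.5]
  ]
}}

```text
time_s: 29.4
eef_pos: [0.5869, -0.0002, 0.3207]
ee_rot: [-0.094, 1.566, 0.09]
wrist_force: [0.4, 0.7, 0.2]
finger_gap: 0.0701
```

```bash
cat > jars.py <<'E'
from h import *
from plan import w,B0,BY,T0,TY
import sys
for n in ["top","side"]:
    im,d=snap(n,f"{n}_{sys.argv[1]}"); P=cloud(n,d)
    for nm,c0,yaw in [("box",B0,BY),("tray",T0,TY)]:
        cs,ss=np.cos(yaw),np.sin(yaw)
        L=(P[...,:2]-c0)@np.array([[cs,-ss],[ss,cs]])
        zt=.103 if nm=="box" else .094
        lim=(.085,.113) if nm=="box" else (.08,.075)
        m=(abs(P[...,2]-zt)<.008)&(abs(L[...,0])<lim[0])&(abs(L[...,1])<lim[1])
        m8=cv2.morphologyEx(m.astype(np.uint8),cv2.MORPH_OPEN,np.ones((3,3)))
        k,lab,stt,cen=cv2.connectedComponentsWithStats(m8)
        for i in range(1,k):
            if stt[i,4]<60: continue
            q=L[lab==i]; cnt=cv2.findContours((lab==i).astype(np.uint8),cv2.RETR_EXTERNAL,cv2.CHAIN_APPROX_NONE)[0][0][:,0]
            pw=np.array([onplane(n,u,v,zt)[:2] for u,v in cnt]); pl=(pw-c0)@np.array([[cs,-ss],[ss,cs]])
            (cx,cy),r=cv2.minEnclosingCircle(pl.astype(np.float32))
            print(n,nm,"n",stt[i,4],"px",cen[i].round(0),"mean mm",(q.mean(0)*1000).round(1),"circ",round(cx*1000,1),round(cy*1000,1),"r",round(r*1000,1),"z",np.median(P[lab==i][:,2]).round(4))
E
python3 jars.py a; python3 plan.py b 12 0 85 90
```

```text
top box n 395 px [231. 231.] mean mm [16.   0.4] circ 15.5 -0.3 r 31.4 z 0.1005
top box n 365 px [205. 236.] mean mm [12.7 72.5] circ 11.9 71.2 r 30.7 z 0.1005
side box n 210 px [240. 168.] mean mm [ 9.1 73.4] circ 9.2 67.2 r 33.4 z 0.0993
side box n 249 px [256. 179.] mean mm [14.8 -1.7] circ 12.0 -5.6 r 32.8 z 0.0993
pos [0.5864 0.0035 0.3204] q [-0.04  0.06  1.72  0.    1.36 -1.73] F [-0.3  0.4 -0.6]
turn tool deg [-0.35  0.12  0.  ]
shift cm in target tool axes [23.54 31.62 -6.4 ]  in current [23.53 31.58 -6.64]
```

View pics/top_a.png

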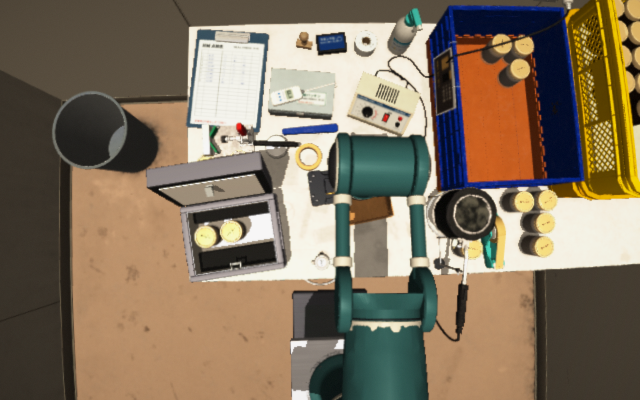

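Call:
{"fn": "apply_moves", "kwargs": {
  "targets": [
    [0,0,0,8.5,0,0,8.8],
    [0,0,0,8.5,0,0,8.8],
    [0,0,0,8.5,0,0,8.8],
    [0,0,0,8.5,0,0,8.8],
    [0,0,0,8.5,0,0,8.8],
    [0,0,0,8.5,0,0,8.8],
    [0,0,0,8.5,0,0,8.8],
    [0,0,0,8.5,0,0,8.8],
    [0,0,0,8.5,0,0,8.8],
    [0,0,0,8.5,0,0,8.8]
  ]
}}

```text
time_s: 30.5
eef_pos: [0.586, 0.0062, 0.3202]
ee_rot: [1.057, 1.299, -1.055]
wrist_force: [0.2, 0.7, -0.0]
finger_gap: 0.0874
```

Call:
{"fn": "apply_moves", "kwargs": {
  "targets": [
    [0,0,0,5.3,0,0,8.8],
    [0,0,0,0,0,0,8.8]
  ]
}}

```text
time_s: 30.7
eef_pos: [0.586, 0.006, 0.3201]
ee_rot: [1.122, 1.262, -1.12]
wrist_force: [0.7, -0.8, -0.3]
finger_gap: 0.0881
```

```bash
python3 plan.py b 7 0 200 0
```

```text
pos [0.586  0.006  0.3201] q [-0.03  0.06  1.72  0.    1.36 -0.15] F [ 0.7 -0.8 -0.3]
turn tool deg [-0.42 -0.01 -0.06]
shift cm in target tool axes [ 12.01  -6.89 -31.37]  in current [ 12.01  -7.13 -31.32]
```

Call:
{"fn": "apply_moves", "kwargs": {
  "targets": [
    [0,-2.4,-2,0,0,0,8.8],
    [0,-2.4,-3.4,0,0,0,8.8],
    [0,-2.2,-4,0,0,0,8.8],
    [0,0,-4.4,0,0,0,8.8],
    [0,0,-4.4,0,0,0,8.8],
    [0,0,-4.4,0,0,0,8.8],
    [0,0,-4.4,0,0,0,8.8],
    [0,0,-4.4,0,0,0,8.8],
    [0,0,0,-0.4,0,0,8.8],
    [0,0,0,0,0,0,8.8]
  ]
}}

```text
time_s: 31.7
eef_pos: [0.4788, 0.3095, 0.3197]
ee_rot: [1.113, 1.267, -1.113]
wrist_force: [0.0, -0.0, -0.5]
finger_gap: 0.0881
```

```bash
python3 plan.py b 7 0 200 0
```

```text
pos [0.4788 0.3095 0.3197] q [ 0.53  0.03  1.75 -0.    1.36  0.4 ] F [ 0.  -0.  -0.5]
turn tool deg [ 0.19  0.02 -0.  ]
shift cm in target tool axes [11.97 -0.08  0.09]  in current [11.97 -0.08  0.09]
```

Call:
{"fn": "apply_moves", "kwargs": {
  "targets": [
    [3,0,0,0.2,0,0,8.8],
    [3,0,0,0,0,0,8.8],
    [3,0,0,0,0,0,8.8],
    [3,0,0,0,0,0,8.8],
    [3,0,0,0,0,0,8.8],
    [2,0,0,0,0,0,8.8],
    [0,0,0,0,0,0,8.8],
    [0,0,0,0,0,0,8.8]
  ]
}}

```text
time_s: 32.5
eef_pos: [0.4798, 0.3071, 0.1501]
ee_rot: [1.12, 1.263, -1.121]
wrist_force: [0.4, 0.0, 0.1]
finger_gap: 0.088
```

```bash
python3 plan.py b 7 0 90 0; python3 jars.py b;  python3 - <<'E'
from h import *
im=np.load("/tmp/side_b_im.npy"); cv2.imwrite("pics/s11c.png",cv2.resize(im[60:260,150:410][:,:,::-1],None,fx=3,fy=3,interpolation=cv2.INTER_CUBIC))
E
```

```text
pos [0.4798 0.3071 0.1501] q [ 0.53  0.16  1.94 -0.    1.05  0.41] F [0.4 0.  0.1]
turn tool deg [-0.35  0.02  0.01]
shift cm in target tool axes [ 6.01 -0.15 -0.16]  in current [ 6.01 -0.15 -0.16]
top box n 139 px [237. 230.] mean mm [ 17.1 -16.6] circ 16.5 -10.9 r 27.1 z 0.1001
side box n 135 px [245. 168.] mean mm [20.4 64.5] circ 14.2 64.9 r 32.7 z 0.0996
side box n 246 px [256. 179.] mean mm [14.8 -1.8] circ 13.6 -6.9 r 33.4 z 0.0993
```

View pics/s11c.png

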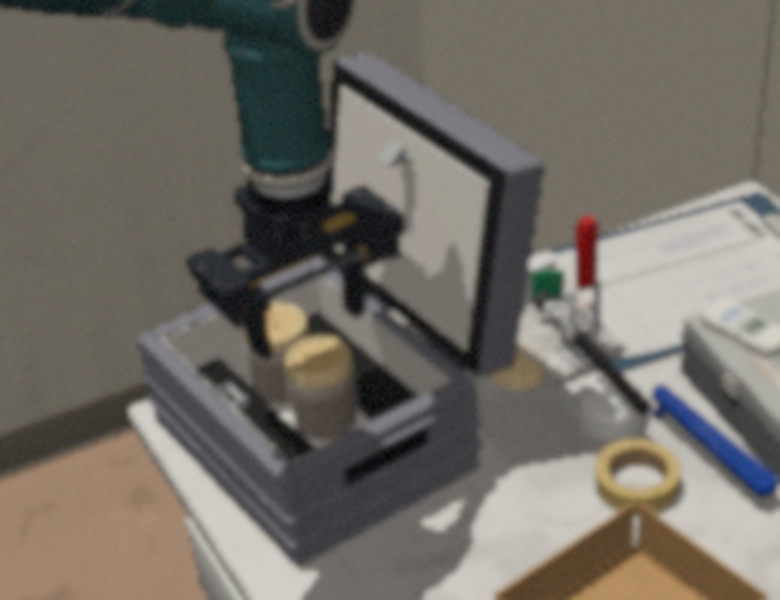

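Call:
{"fn": "apply_moves", "kwargs": {
  "targets": [
    [1.5,0.2,0,0,0,0,8.8],
    [1.5,0,0,0,0,0,8.8],
    [1.5,0,0,0,0,0,8.8],
    [1.2,0,0,0,0,0,8.8],
    [0,0,0,0,0,0,8.8]
  ]
}}

```text
time_s: 33.1
eef_pos: [0.4794, 0.3071, 0.0895]
ee_rot: [1.116, 1.266, -1.125]
wrist_force: [0.8, -0.5, -0.2]
finger_gap: 0.0879
```

```bash
python3 plan.py b 10 0 90 0
```

```text
pos [0.4794 0.3071 0.0895] q [ 0.53  0.23  1.98 -0.    0.94  0.41] F [ 0.8 -0.5 -0.2]
turn tool deg [-0.31  0.13  0.3 ]
shift cm in target tool axes [-0.05  0.19 -0.15]  in current [-0.06  0.19 -0.15]
```

Call:
{"fn": "apply_moves", "kwargs": {
  "targets": [
    [0,0,0,0,0,0,6],
    [0,0,0,0,0,0,6],
    [0,0,0,0,0,0,6],
    [0,0,0,0,0,0,6],
    [0,0,0,0,0,0,6],
    [0,0,0,0,0,0,6]
  ],
  "force": 25
}}

```text
time_s: 33.7
eef_pos: [0.4825, 0.3088, 0.0939]
ee_rot: [1.122, 1.263, -1.118]
wrist_force: [0.6, 1.1, 4.3]
finger_gap: 0.0612
```

Call:
{"fn": "apply_moves", "kwargs": {
  "targets": [
    [-1.5,0,0,0,0,0,6],
    [-2,0,0,0,0,0,6],
    [-3,0,0,0,0,0,6],
    [-3,0,0,0,0,0,6],
    [-3,0,0,0,0,0,6],
    [-3,0,0,0,0,0,6],
    [0,0,0,0,0,0,6]
  ]
}}

```text
time_s: 34.4
eef_pos: [0.4833, 0.3094, 0.253]
ee_rot: [1.126, 1.261, -1.113]
wrist_force: [0.2, 0.5, -2.2]
finger_gap: 0.0618
```

```bash
python3 plan.py t -20 -34 200 0
python3 - <<'E'
from h import *
im,d=snap("side","s12"); cv2.imwrite("pics/s12c.png",cv2.resize(im[60:260,150:410][:,:,::-1],None,fx=3,fy=3,interpolation=cv2.INTER_CUBIC))
E
```

```text
pos [0.4833 0.3094 0.253 ] q [0.53 0.07 1.83 0.   1.23 0.41] F [ 0.2  0.5 -2.2]
turn tool deg [-3.39 -0.18 -0.43]
shift cm in target tool axes [ 5.3   1.56 41.8 ]  in current [ 5.19  3.99 41.65]
```

View pics/s12c.png

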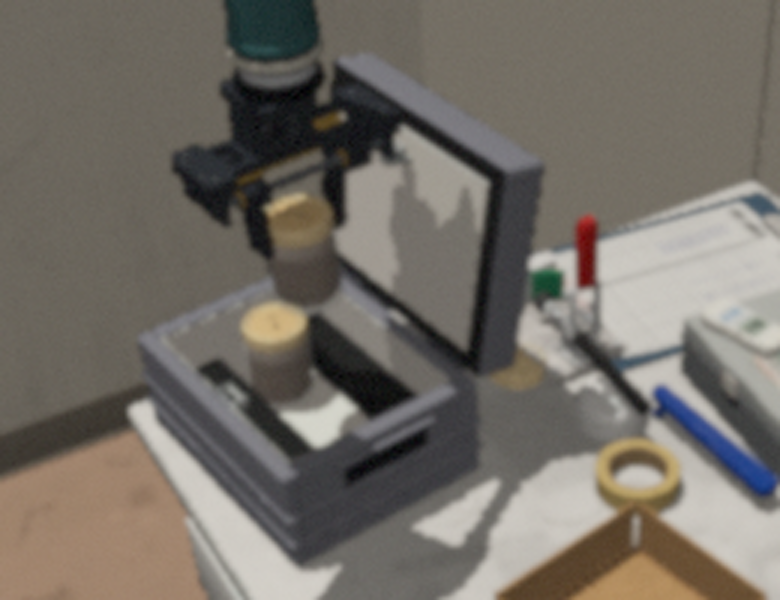

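Call:
{"fn": "apply_moves", "kwargs": {
  "targets": [
    [-1,0,1,0,0,0,6],
    [0,0,2,0,0,0,6],
    [0,0,3.5,-1,0,0,6],
    [0,0,4,-1,0,0,6],
    [0,0,4.4,-1.4,0,0,6],
    [0,0,4.4,0,0,0,6],
    [0,0.5,4.4,0,0,0,6],
    [0,0.5,4.4,0,0,0,6],
    [0,0.4,4.4,0,0,0,6],
    [0,0,4,0,0,0,6]
  ]
}}

```text
time_s: 35.45
eef_pos: [0.5527, -0.0519, 0.2554]
ee_rot: [1.075, 1.292, -1.079]
wrist_force: [-0.0, 0.3, -2.5]
finger_gap: 0.0611
```

Call:
{"fn": "apply_moves", "kwargs": {
  "targets": [
    [0,0,3,0,0,0,6],
    [0,0,1.5,0,0,0,6],
    [0,0,0.8,0,0,0,6],
    [0,0,0,0,0,0,6],
    [0,0,0,0,0,0,6]
  ]
}}

```text
time_s: 35.95
eef_pos: [0.5631, -0.1004, 0.2572]
ee_rot: [1.075, 1.291, -1.075]
wrist_force: [-0.2, -0.7, -2.1]
finger_gap: 0.0616
```

```bash
python3 plan.py t -20 -34 90 0
python3 - <<'E'
from h import *
im,d=snap("side","s13"); cv2.imwrite("pics/s13c.png",cv2.resize(im[100:320,220:490][:,:,::-1],None,fx=2.9,fy=2.7,interpolation=cv2.INTER_CUBIC))
E
```

```text
pos [ 0.5631 -0.1004  0.2572] q [-0.22  0.07  1.83  0.    1.25 -0.4 ] F [-0.2 -0.7 -2.1]
turn tool deg [ 0.05 -0.06  0.05]
shift cm in target tool axes [16.72  1.04  0.05]  in current [16.72  1.05  0.07]
```

View pics/s13c.png

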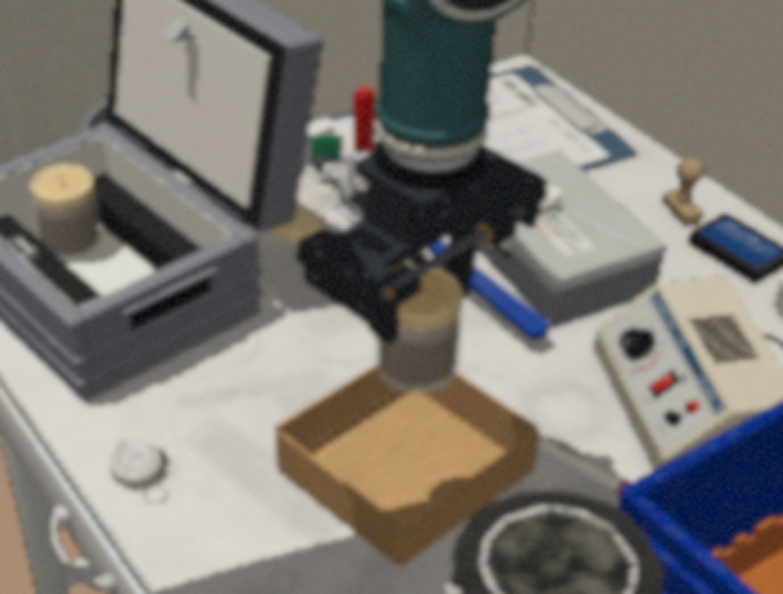

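Call:
{"fn": "apply_moves", "kwargs": {
  "targets": [
    [2,1,0,0,0,0,6],
    [3,0,0,0,0,0,6],
    [3,0,0,0,0,0,6],
    [3,0,0,0,0,0,6],
    [2,0,0,0,0,0,6],
    [1.5,0,0,0,0,0,6],
    [0.8,0,0,0,0,0,6],
    [0,0,0,0,0,0,6],
    [0,0,0,0,0,0,6]
  ]
}}

```text
time_s: 36.9
eef_pos: [0.5742, -0.0996, 0.1057]
ee_rot: [1.076, 1.288, -1.074]
wrist_force: [0.6, 0.9, -2.6]
finger_gap: 0.0614
```

```bash
python3 plan.py t -20 -34 85 0
python3 - <<'E'
from h import *
im,d=snap("side","s14"); cv2.imwrite("pics/s14c.png",cv2.resize(im[100:320,220:490][:,:,::-1],None,fx=2.9,fy=2.7,interpolation=cv2.INTER_CUBIC))
E
```

```text
pos [ 0.5742 -0.0996  0.1057] q [-0.21  0.23  1.94  0.    0.97 -0.39] F [ 0.6  0.9 -2.6]
turn tool deg [ 0.03  0.03 -0.09]
shift cm in target tool axes [ 2.07 -0.07 -0.07]  in current [ 2.07 -0.07 -0.07]
```

View pics/s14c.png

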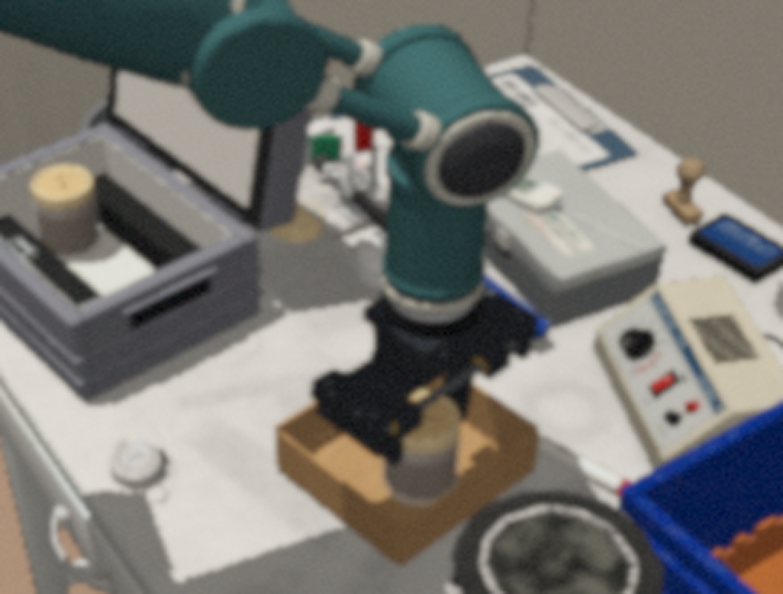

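Continue down in small steps watching the wrist force.

Call:
{"fn": "apply_moves", "kwargs": {
  "targets": [
    [0.6,0,0,0,0,0,6],
    [0.5,0,0,0,0,0,6],
    [0.4,0,0,0,0,0,6],
    [0,0,0,0,0,0,6]
  ]
}}

```text
time_s: 37.35
eef_pos: [0.5726, -0.0997, 0.0888]
ee_rot: [1.075, 1.29, -1.077]
wrist_force: [-0.2, 0.5, -2.0]
finger_gap: 0.0613
```

Call:
{"fn": "apply_moves", "kwargs": {
  "targets": [
    [0.2,0,0,0,0,0,6],
    [0.2,0,0,0,0,0,6],
    [0,0,0,0,0,0,6]
  ]
}}

```text
time_s: 37.65
eef_pos: [0.5732, -0.0997, 0.0854]
ee_rot: [1.075, 1.289, -1.076]
wrist_force: [-0.9, 0.4, -3.1]
finger_gap: 0.0614
```

Call:
{"fn": "apply_moves", "kwargs": {
  "targets": [
    [0.2,0,0,0,0,0,6],
    [0.1,0,0,0,0,0,6],
    [0,0,0,0,0,0,6]
  ]
}}

```text
time_s: 37.95
eef_pos: [0.5739, -0.1, 0.0847]
ee_rot: [1.075, 1.288, -1.075]
wrist_force: [-4.2, 1.1, 8.3]
finger_gap: 0.0609
```

Call:
{"fn": "apply_moves", "kwargs": {
  "targets": [
    [0.15,0,0,0,0,0,6],
    [0,0,0,0,0,0,6]
  ]
}}

```text
time_s: 38.15
eef_pos: [0.5742, -0.1001, 0.0845]
ee_rot: [1.076, 1.288, -1.075]
wrist_force: [-5.1, 0.8, 14.9]
finger_gap: 0.0617
```

Call:
{"fn": "apply_moves", "kwargs": {
  "targets": [
    [-0.3,0,0,0,0,0,6],
    [0,0,0,0,0,0,7.6],
    [0,0,0,0,0,0,7.6],
    [0,0,0,0,0,0,7.6],
    [-1.5,0,0,0,0,0,8.8],
    [-3,0,0,0,0,0,8.8],
    [-4,0,0,0,0,0,8.8],
    [-4,0,0,0,0,0,8.8],
    [-4,0,0,0,0,0,8.8],
    [-3,0,-1,0,0,0,8.8]
  ]
}}

```text
time_s: 39.15
eef_pos: [0.5725, -0.0907, 0.2835]
ee_rot: [1.077, 1.284, -1.074]
wrist_force: [0.2, 0.3, -0.0]
finger_gap: 0.0882
```

Call:
{"fn": "apply_moves", "kwargs": {
  "targets": [
    [-2,0,-3,0,0,0,8.8],
    [0,0,-4,0,0,0,8.8],
    [0,0,-4,1,0,0,8.8],
    [0,0,-4,1,0,0,8.8],
    [0,0,-4,1,0,0,8.8],
    [0,-1,-4,0,0,0,8.8],
    [0,-1,-4,0,0,0,8.8],
    [0,-1,-4,0,0,0,8.8],
    [0,0,0,0,0,0,8.8]
  ]
}}

```text
time_s: 40.05
eef_pos: [0.4928, 0.2165, 0.3003]
ee_rot: [1.113, 1.27, -1.11]
wrist_force: [-0.6, -0.7, 0.6]
finger_gap: 0.0883
```

```bash
python3 jars.py c; python3 plan.py b 10 72 150 0
python3 - <<'E'
from h import *
im=np.load("/tmp/side_c_im.npy"); cv2.imwrite("pics/s15c.png",cv2.resize(im[100:320,170:440][:,:,::-1],None,fx=2.9,fy=2.7,interpolation=cv2.INTER_CUBIC))
E
```

```text
top tray n 353 px [376. 196.] mean mm [-17.7 -33.3] circ -17.1 -32.3 r 30.5 z 0.0913
side box n 236 px [241. 168.] mean mm [10.9 70.9] circ 9.8 66.3 r 34.0 z 0.0996
side tray n 408 px [366. 260.] mean mm [-18.4 -35.1] circ -22.0 -37.1 r 32.5 z 0.09
pos [0.4943 0.2133 0.3001] q [ 0.36 -0.02  1.84 -0.    1.32  0.23] F [ 0.4  0.  -0.3]
turn tool deg [ 0.22  0.02 -0.06]
shift cm in target tool axes [ 15.01  -0.11 -16.85]  in current [ 15.    -0.06 -16.85]
```

View pics/s15c.png

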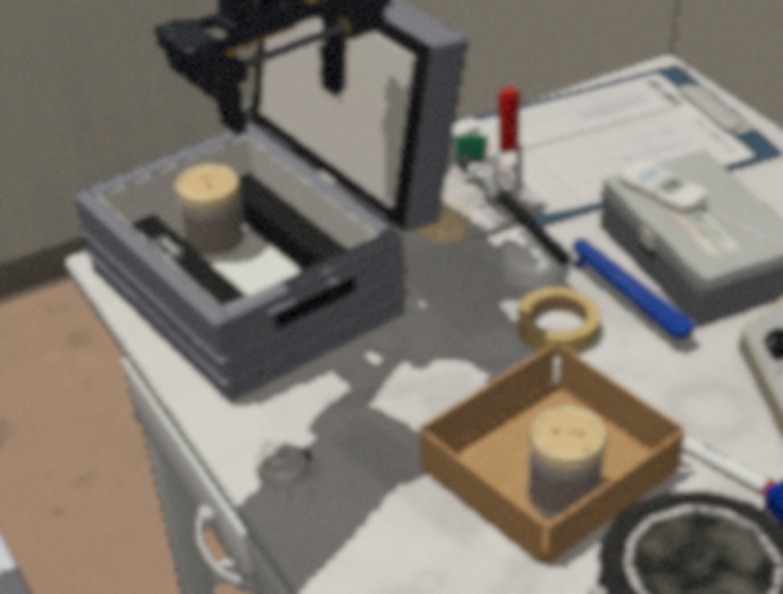

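Call:
{"fn": "apply_moves", "kwargs": {
  "targets": [
    [0,0,-3,0,0,0,8.8],
    [0,0,-4,0,0,0,8.8],
    [0,0,-4,0,0,0,8.8],
    [0,0,-4,0,0,0,8.8],
    [3,0,-1.8,0,0,0,8.8],
    [3,0,0,0,0,0,8.8],
    [3,0,0,0,0,0,8.8],
    [3,0,0,0,0,0,8.8],
    [3,0,0,0,0,0,8.8],
    [0,0,0,0,0,0,8.8]
  ]
}}

```text
time_s: 41.15
eef_pos: [0.4714, 0.3756, 0.1444]
ee_rot: [1.108, 1.268, -1.124]
wrist_force: [-0.6, -0.3, -0.7]
finger_gap: 0.0876
```

```bash
python3 plan.py b 9 72 90 0; python3 jars.py d
```

```text
pos [0.4714 0.3756 0.1444] q [ 0.63  0.23  1.87 -0.    1.06  0.51] F [-0.6 -0.3 -0.7]
turn tool deg [-0.03  0.29  0.47]
shift cm in target tool axes [ 5.44  0.02 -0.45]  in current [ 5.43  0.06 -0.48]
top box n 161 px [210. 235.] mean mm [13.4 58.1] circ 13.6 62.3 r 28.0 z 0.1001
top tray n 358 px [376. 195.] mean mm [-16.7 -33.4] circ -17.0 -33.4 r 30.4 z 0.0914
side box n 227 px [241. 168.] mean mm [12.1 70.7] circ 11.9 66.2 r 34.3 z 0.0995
side tray n 405 px [366. 261.] mean mm [-19.4 -35.7] circ -20.9 -38.6 r 32.3 z 0.0901
```

Call:
{"fn": "apply_moves", "kwargs": {
  "targets": [
    [1.5,0.1,-0.4,0,0,0,8.8],
    [1.5,0,0,0,0,0,8.8],
    [1.5,0,0,0,0,0,8.8],
    [1,0,0,0,0,0,8.8],
    [0,0,0,0,0,0,8.8],
    [0,0,0,0,0,0,8.8]
  ]
}}

```text
time_s: 41.85
eef_pos: [0.4735, 0.3832, 0.0937]
ee_rot: [1.114, 1.267, -1.115]
wrist_force: [1.1, -0.3, 0.1]
finger_gap: 0.0878
```

```bash
python3 plan.py b 9 72 90 0
```

```text
pos [0.4735 0.3832 0.0937] q [ 0.64  0.29  1.89 -0.    0.96  0.51] F [ 1.1 -0.3  0.1]
turn tool deg [0.09 0.03 0.05]
shift cm in target tool axes [ 0.37 -0.28  0.27]  in current [ 0.37 -0.28  0.27]
```

Call:
{"fn": "apply_moves", "kwargs": {
  "targets": [
    [0.3,-0.1,0.2,0,0,0,8.8],
    [0,0,0,0,0,0,6],
    [0,0,0,0,0,0,6],
    [0,0,0,0,0,0,6],
    [0,0,0,0,0,0,6],
    [0,0,0,0,0,0,6],
    [0,0,0,0,0,0,6]
  ],
  "force": 25
}}

```text
time_s: 42.55
eef_pos: [0.4734, 0.3814, 0.0916]
ee_rot: [1.115, 1.266, -1.114]
wrist_force: [1.1, -0.9, 0.8]
finger_gap: 0.0618
```

Call:
{"fn": "apply_moves", "kwargs": {
  "targets": [
    [-1.5,0,0,0,0,0,6],
    [-2,0,0,0,0,0,6],
    [-3,0,0,0,0,0,6],
    [-3,0,0,0,0,0,6],
    [-3,0,0,0,0,0,6],
    [-4,0,0,0,0,0,6],
    [0,0,0,0,0,0,6]
  ]
}}

```text
time_s: 43.25
eef_pos: [0.4755, 0.3833, 0.2638]
ee_rot: [1.124, 1.265, -1.105]
wrist_force: [0.4, 0.3, -0.5]
finger_gap: 0.0617
```

```bash
python3 plan.py t 20 34 200 0
```

```text
pos [0.4755 0.3833 0.2638] q [0.64 0.13 1.75 0.   1.25 0.51] F [ 0.4  0.3 -0.5]
turn tool deg [-2.99 -0.32 -0.58]
shift cm in target tool axes [ 6.38  5.01 42.4 ]  in current [ 6.21  7.15 42.12]
```

Call:
{"fn": "apply_moves", "kwargs": {
  "targets": [
    [0,0,1,0,0,0,6],
    [0,0,2,0,0,0,6],
    [0,0,3.5,-1,0,0,6],
    [0,0,4,-1,0,0,6],
    [0,0,4.4,-1,0,0,6],
    [0,0,4.4,0,0,0,6],
    [0,1,4.4,0,0,0,6],
    [0,1.5,4.4,0,0,0,6],
    [0,1.5,4.4,0,0,0,6],
    [0,1,4,0,0,0,6]
  ]
}}

```text
time_s: 44.25
eef_pos: [0.5806, 0.0265, 0.2534]
ee_rot: [1.074, 1.292, -1.08]
wrist_force: [0.3, -0.1, -1.8]
finger_gap: 0.0615
```

Call:
{"fn": "apply_moves", "kwargs": {
  "targets": [
    [0,0,3,0,0,0,6],
    [0,0,1.8,0,0,0,6],
    [0,0,0.8,0,0,0,6],
    [0,0,0,0,0,0,6],
    [0,0,0,0,0,0,6]
  ]
}}

```text
time_s: 44.75
eef_pos: [0.5913, -0.0241, 0.2557]
ee_rot: [1.075, 1.291, -1.076]
wrist_force: [0.4, 0.2, -1.5]
finger_gap: 0.0614
```

```bash
python3 plan.py t 20 34 100 0; python3 jars.py e;python3 - <<'E'
from h import *
im=np.load("/tmp/side_e_im.npy"); cv2.imwrite("pics/s16c.png",cv2.resize(im[100:320,220:490][:,:,::-1],None,fx=2.9,fy=2.7,interpolation=cv2.INTER_CUBIC))
E
```

```text
pos [ 0.5913 -0.0241  0.2557] q [-0.08  0.11  1.79  0.    1.25 -0.26] F [ 0.4  0.2 -1.5]
turn tool deg [ 0.03 -0.06  0.06]
shift cm in target tool axes [15.57  0.9   0.26]  in current [15.57  0.91  0.27]
side tray n 419 px [366. 261.] mean mm [-18.8 -35.7] circ -20.6 -38.8 r 32.3 z 0.09
```

View pics/s16c.png

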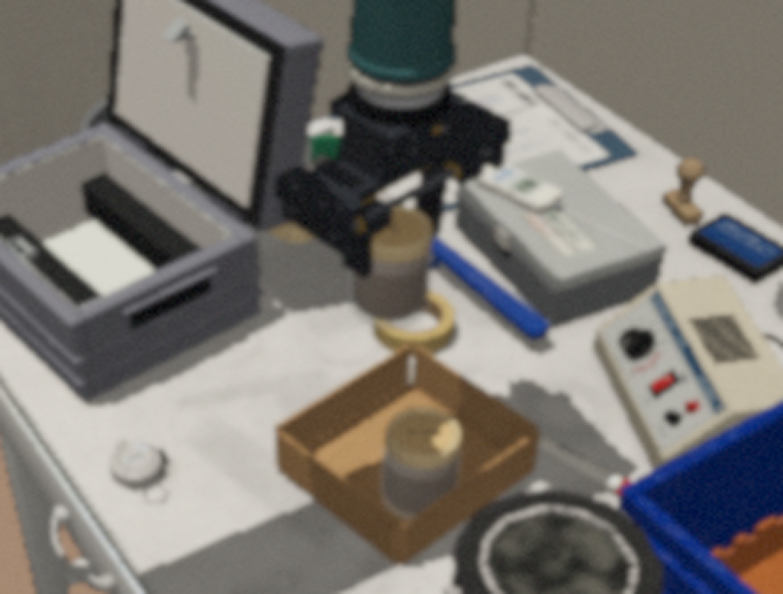

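Call:
{"fn": "apply_moves", "kwargs": {
  "targets": [
    [2,0.9,0.2,0,0,0,6],
    [3,0,0,0,0,0,6],
    [3,0,0,0,0,0,6],
    [3,0,0,0,0,0,6],
    [2,0,0,0,0,0,6],
    [1.5,0,0,0,0,0,6],
    [0.8,0,0,0,0,0,6],
    [0,0,0,0,0,0,6],
    [0,0,0,0,0,0,6]
  ]
}}

```text
time_s: 45.75
eef_pos: [0.6021, -0.025, 0.1043]
ee_rot: [1.076, 1.288, -1.074]
wrist_force: [-0.4, -0.0, -2.3]
finger_gap: 0.0615
```

Call:
{"fn": "apply_moves", "kwargs": {
  "targets": [
    [0.6,0,0,0,0,0,6],
    [0.5,0,0,0,0,0,6],
    [0.4,0,0,0,0,0,6],
    [0,0,0,0,0,0,6]
  ]
}}

```text
time_s: 46.15
eef_pos: [0.6006, -0.0253, 0.0874]
ee_rot: [1.075, 1.29, -1.077]
wrist_force: [-0.6, -0.9, -2.7]
finger_gap: 0.0616
```

Call:
{"fn": "apply_moves", "kwargs": {
  "targets": [
    [0.2,0,0,0,0,0,6],
    [0.1,0,0,0,0,0,6],
    [0,0,0,0,0,0,6]
  ]
}}

```text
time_s: 46.45
eef_pos: [0.6012, -0.0253, 0.0851]
ee_rot: [1.076, 1.289, -1.076]
wrist_force: [0.3, -0.0, -2.8]
finger_gap: 0.0614
```

Call:
{"fn": "apply_moves", "kwargs": {
  "targets": [
    [0.2,0,0,0,0,0,6],
    [0.1,0,0,0,0,0,6],
    [0,0,0,0,0,0,6]
  ]
}}

```text
time_s: 46.75
eef_pos: [0.6015, -0.0254, 0.0827]
ee_rot: [1.076, 1.288, -1.075]
wrist_force: [-1.0, -1.0, 1.3]
finger_gap: 0.0613
```

```bash
python3 plan.py t 20 34 83 0
python3 - <<'E'
from h import *
im,_=snap("side","s17"); cv2.imwrite("pics/s17c.png",cv2.resize(im[180:320,260:440][:,:,::-1],None,fx=4.2,fy=4.2,interpolation=cv2.INTER_CUBIC))
E
```

```text
pos [ 0.6015 -0.0254  0.0827] q [-0.08  0.29  1.92 -0.    0.94 -0.26] F [-1.  -1.   1.3]
turn tool deg [ 0.01  0.02 -0.02]
shift cm in target tool axes [-0.03 -0.08 -0.06]  in current [-0.03 -0.08 -0.06]
```

View pics/s17c.png

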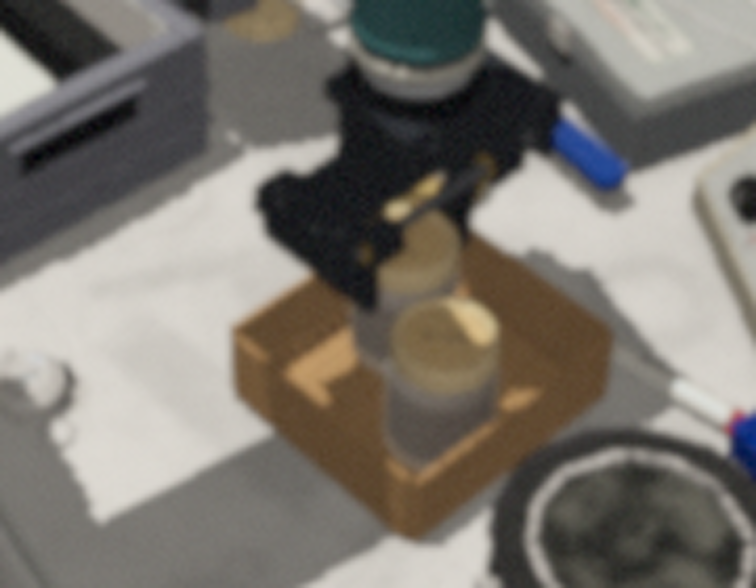

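Call:
{"fn": "apply_moves", "kwargs": {
  "targets": [
    [0.1,0,0,0,0,0,6],
    [-0.1,0,0,0,0,0,6],
    [0,0,0,0,0,0,7.6],
    [0,0,0,0,0,0,7.6],
    [0,0,0,0,0,0,7.6],
    [-1.5,0,0,0,0,0,8.8],
    [-3,0,0,0,0,0,8.8],
    [-4,0,0,0,0,0,8.8],
    [-4,0,0,0,0,0,8.8],
    [-4,0,0,0,0,0,0]
  ]
}}

```text
time_s: 47.8
eef_pos: [0.6012, -0.0252, 0.2499]
ee_rot: [1.076, 1.288, -1.075]
wrist_force: [-0.1, 0.4, -0.2]
finger_gap: 0.0823
```

Call:
{"fn": "apply_moves", "kwargs": {
  "targets": [
    [-4,0,0,-8.5,0,0,0],
    [-4,0,0,-8.5,0,0,0],
    [-3,0,0,-8.5,0,0,0],
    [0,0,0,-8.5,0,0,0],
    [0,0,0,-8.5,0,0,0],
    [0,0,0,-8.5,0,0,0],
    [0,0,0,-8.5,0,0,0],
    [0,0,0,-8.5,0,0,0],
    [0,0,0,-8.5,0,0,0],
    [0,0,0,-8.5,0,0,0]
  ]
}}

```text
time_s: 48.8
eef_pos: [0.6011, -0.0252, 0.3585]
ee_rot: [-0.078, 1.568, 0.077]
wrist_force: [0.2, 0.5, -0.1]
finger_gap: 0.0022
```

```bash
python3 plan.py b 215 -90 305 90; python3 jars.py f;python3 - <<'E'
from h import *
im=np.load("/tmp/side_f_im.npy"); cv2.imwrite("pics/s18c.png",cv2.resize(im[100:320,220:490][:,:,::-1],None,fx=2.9,fy=2.7,interpolation=cv2.INTER_CUBIC))
P=cloud("top",np.load("/tmp/top_a.npy"))
m=(P[...,0]>.6)&(P[...,0]<.85)&(P[...,1]>.1)&(P[...,1]<.45)&(P[...,2]>.06); q=P[m]
print(q.min(0),q.max(0)); q=q[q[:,0]>.68]; print(q.min(0),q.max(0))
E
```

```text
pos [ 0.6011 -0.0252  0.3585] q [-0.08  0.08  1.63  0.    1.43 -1.75] F [ 0.2  0.5 -0.1]
turn tool deg [-1.57  0.06  0.01]
shift cm in target tool axes [ 5.35 25.65 12.8 ]  in current [ 5.36 25.99 12.09]
top tray n 218 px [379. 198.] mean mm [-24.4 -38.8] circ -25.3 -39.1 r 28.4 z 0.0914
top tray n 176 px [351. 207.] mean mm [-33.9  43. ] circ -35.3 36.7 r 28.4 z 0.0919
side tray n 396 px [341. 250.] mean mm [-38.8  28.2] circ -40.9 25.8 r 32.4 z 0.0904
side tray n 409 px [365. 261.] mean mm [-19.5 -35.2] circ -22.0 -37.9 r 32.8 z 0.0903
[0.60000036 0.10202409 0.06005189] [0.8499867  0.44991778 0.31840689]
[0.72468166 0.10202409 0.06005189] [0.8499867  0.28736774 0.18126305]
```

View pics/s18c.png

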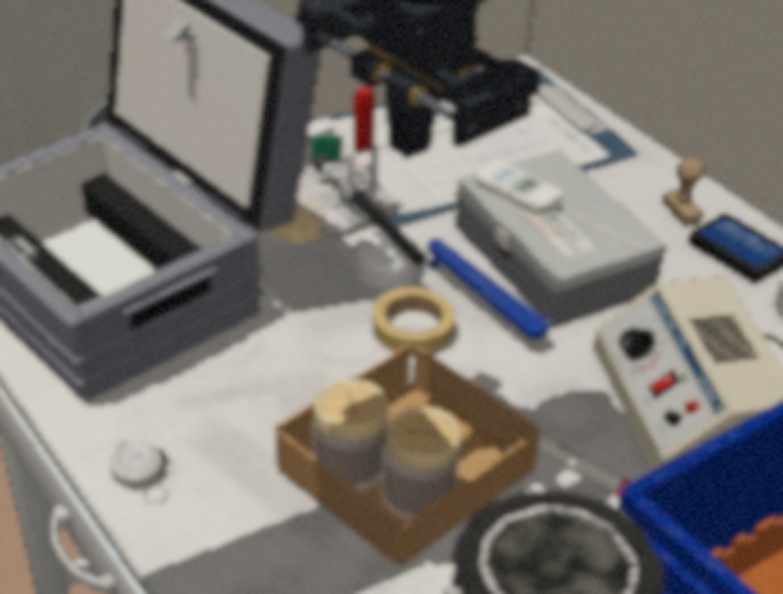

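Call:
{"fn": "apply_moves", "kwargs": {
  "targets": [
    [0,1,3,0,0,0,0],
    [0,1,4,-1.5,0,0,0],
    [0,2,4,0,0,0,0],
    [0,3,1.8,0,0,0,0],
    [0,4,0,0,0,0,0],
    [0,4,0,0,0,0,0],
    [0,4,0,0,0,0,0],
    [0,4,0,0,0,0,0],
    [0,2.6,0,0,0,0,0],
    [0,0,0,0,0,0,0]
  ]
}}

```text
time_s: 49.9
eef_pos: [0.6977, 0.2464, 0.3576]
ee_rot: [-0.093, 1.569, 0.095]
wrist_force: [-0.2, -0.2, -0.6]
finger_gap: 0.0007
```

```bash
python3 plan.py b 215 -90 305 90
```

```text
pos [0.6977 0.2464 0.3576] q [ 0.31  0.35  1.31  0.    1.48 -1.39] F [-0.2 -0.2 -0.6]
turn tool deg [-0.38  0.   -0.09]
shift cm in target tool axes [ 5.26 -0.08 -0.2 ]  in current [ 5.26 -0.09 -0.2 ]
```

Call:
{"fn": "apply_moves", "kwargs": {
  "targets": [
    [2,0,0,0,0,0,0],
    [2,0,0,0,0,0,0],
    [0.8,0,0,0,0,0,0],
    [0,0,-1,0,0,0,0],
    [0,0,-1,0,0,0,0],
    [-0.3,0,-1,0,0,0,0],
    [-0.4,0,-1,0,0,0,0],
    [-0.3,0,-1,0,0,0,0],
    [0,0,0,0,0,0,0]
  ]
}}

```text
time_s: 50.8
eef_pos: [0.6479, 0.2365, 0.3213]
ee_rot: [-0.093, 1.568, 0.094]
wrist_force: [-0.5, 1.1, -0.0]
finger_gap: 0.0003
```

```bash
python3 plan.py b 160 -90 322 90
```

```text
pos [0.6479 0.2365 0.3213] q [ 0.31  0.26  1.49  0.    1.39 -1.38] F [-0.5  1.1 -0. ]
turn tool deg [-0.41  0.07 -0.04]
shift cm in target tool axes [-0.07  0.28 -0.63]  in current [-0.07  0.27 -0.63]
```

Call:
{"fn": "apply_moves", "kwargs": {
  "targets": [
    [-0.2,0,-1,0,0,0,0],
    [-0.2,0,-1,0,0,0,0],
    [-0.1,0,-1,0,0,0,0],
    [0,0,-1.2,0,0,0,0],
    [0,0,-1,0,0,0,0],
    [0.1,0,-1,0,0,0,0]
  ]
}}

```text
time_s: 51.4
eef_pos: [0.5865, 0.229, 0.3236]
ee_rot: [-0.093, 1.568, 0.094]
wrist_force: [3.1, 0.0, 2.4]
finger_gap: 0.0003
```

Call:
{"fn": "apply_moves", "kwargs": {
  "targets": [
    [0.1,0,-1,0,0,0,0],
    [0.1,0,-1.2,0,0,0,0],
    [0.2,0,-1,0,0,0,0],
    [0.3,0,-1,0,0,0,0],
    [0.3,0,-1,0,0,0,0],
    [0.3,0,-1.2,0,0,0,0],
    [0,0,0,0,0,0,0]
  ]
}}

```text
time_s: 52.1
eef_pos: [0.5215, 0.2212, 0.3088]
ee_rot: [-0.094, 1.572, 0.093]
wrist_force: [-0.5, -0.4, 0.2]
finger_gap: 0.0005
```

```bash
python3 plan.py b 39 -90 313 90;python3 - <<'E'
from h import *
im,_=snap("side","s19"); cv2.imwrite("pics/s19c.png",cv2.resize(im[60:280,150:420][:,:,::-1],None,fx=2.9,fy=2.7,interpolation=cv2.INTER_CUBIC))
E
```

```text
pos [0.5215 0.2212 0.3088] q [ 0.36  0.03  1.77  0.    1.34 -1.33] F [-0.5 -0.4  0.2]
turn tool deg [-0.4  -0.21  0.02]
shift cm in target tool axes [-0.42  0.21 -0.01]  in current [-0.42  0.21 -0.01]
```

View pics/s19c.png

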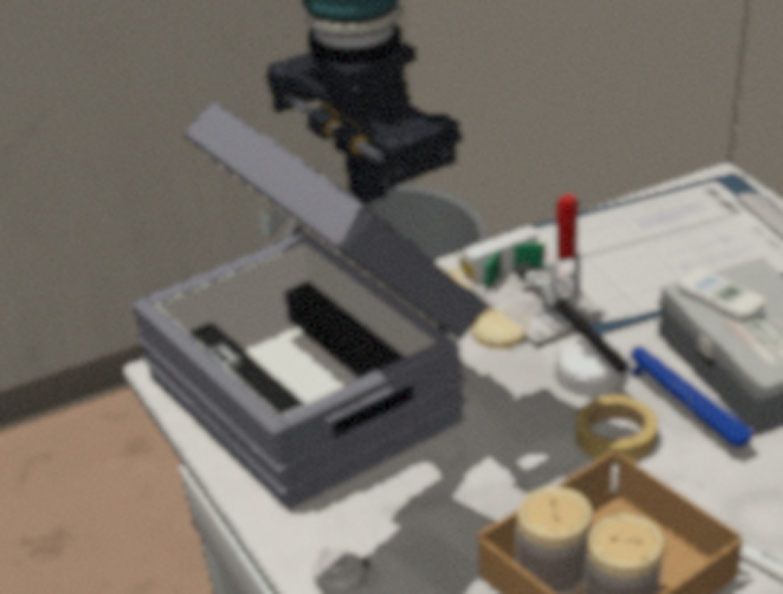

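Call:
{"fn": "apply_moves", "kwargs": {
  "targets": [
    [0.3,0,-1,0,0,0,0],
    [0.3,0,-1,0,0,0,0],
    [0.5,0,-1,0,0,0,0],
    [0.7,0,-0.8,0,0,0,0],
    [0.8,0,-0.8,0,0,0,0],
    [0,0,0,0,0,0,0]
  ]
}}

```text
time_s: 52.75
eef_pos: [0.4762, 0.2156, 0.2824]
ee_rot: [-0.094, 1.572, 0.093]
wrist_force: [0.7, 0.6, 0.0]
finger_gap: 0.0003
```

```bash
python3 plan.py b 0 -90 284 90;python3 - <<'E'
from h import *
im,_=snap("side","s20"); cv2.imwrite("pics/s20c.png",cv2.resize(im[60:280,150:420][:,:,::-1],None,fx=2.9,fy=2.7,interpolation=cv2.INTER_CUBIC))
snap("top","t20")
E
python3 lid.py t20
```

```text
pos [0.4762 0.2156 0.2824] q [ 0.38 -0.04  1.89  0.    1.29 -1.31] F [0.7 0.6 0. ]
turn tool deg [-0.41 -0.2   0.03]
shift cm in target tool axes [-0.16  0.19  0.67]  in current [-0.16  0.19  0.66]
lid angle 0.6747853359022589 1307 1330
```

View pics/s20c.png

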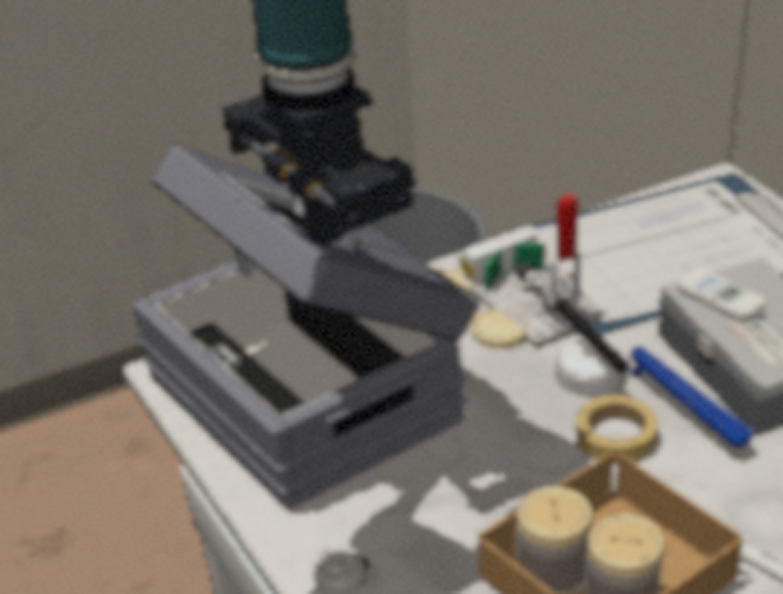

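Call:
{"fn": "apply_moves", "kwargs": {
  "targets": [
    [0.6,0,-0.7,0,0,0,0],
    [0.8,0,-0.8,0,0,0,0],
    [1,0,-0.8,0,0,0,0],
    [1,0,-0.8,0,0,0,0],
    [1,0,-0.8,0,0,0,0],
    [1.2,0,-0.8,0,0,0,0],
    [0,0,0,0,0,0,0]
  ]
}}

```text
time_s: 53.55
eef_pos: [0.429, 0.2097, 0.2254]
ee_rot: [-0.095, 1.573, 0.092]
wrist_force: [-0.7, -0.2, 0.2]
finger_gap: 0.0003
```

```bash
python3 plan.py b -70 -90 191 90;python3 - <<'E'
from h import *
snap("top","t21")
E
python3 lid.py t21
```

```text
pos [0.429  0.2097 0.2254] q [ 0.4  -0.09  2.04  0.    1.19 -1.29] F [-0.7 -0.2  0.2]
turn tool deg [-0.4  -0.27  0.07]
shift cm in target tool axes [ 3.44  0.18 -1.58]  in current [ 3.44  0.18 -1.56]
lid angle 0.28402937376242265 2313 2316
```

Call:
{"fn": "apply_moves", "kwargs": {
  "targets": [
    [-2,0,0,0,0,0,0],
    [0,3,-0.5,0,0,0,0],
    [0,3,-0.8,0,0,0,0],
    [0,3.2,-0.8,0,0,0,0],
    [0,0,0,0,0,0,0]
  ]
}}

```text
time_s: 54.1
eef_pos: [0.3993, 0.3022, 0.2488]
ee_rot: [-0.094, 1.568, 0.097]
wrist_force: [0.8, -0.6, -0.3]
finger_gap: 0.0005
```

```bash
python3 plan.py b -80 0 225 90
```

```text
pos [0.3993 0.3022 0.2488] q [ 0.6  -0.07  1.98  0.    1.23 -1.1 ] F [ 0.8 -0.6 -0.3]
turn tool deg [-0.25  0.04 -0.11]
shift cm in target tool axes [ 2.38 -0.37 -0.8 ]  in current [ 2.37 -0.38 -0.8 ]
```

Call:
{"fn": "apply_moves", "kwargs": {
  "targets": [
    [1,-0.3,-0.5,0,0,0,0],
    [1,0,-0.3,0,0,0,0],
    [1,0,-0.3,0,0,0,0],
    [1,0,-0.3,0,0,0,0],
    [1,0,-0.3,0,0,0,0],
    [1,0,-0.3,0,0,0,0],
    [0,0,0,0,0,0,0]
  ]
}}

```text
time_s: 54.8
eef_pos: [0.3799, 0.2934, 0.187]
ee_rot: [-0.094, 1.57, 0.093]
wrist_force: [-0.0, -0.3, -0.4]
finger_gap: 0.0004
```

```bash
python3 plan.py b -95 0 172 90
python3 - <<'E'
from h import *
im,_=snap("side","s22"); cv2.imwrite("pics/s22c.png",cv2.resize(im[60:280,150:420][:,:,::-1],None,fx=2.9,fy=2.7,interpolation=cv2.INTER_CUBIC))
E
```

```text
pos [0.3799 0.2934 0.187 ] q [ 0.61 -0.05  2.08 -0.    1.11 -1.08] F [-0.  -0.3 -0.4]
turn tool deg [-0.44 -0.05  0.04]
shift cm in target tool axes [ 1.5   0.26 -0.26]  in current [ 1.5   0.26 -0.26]
```

View pics/s22c.png

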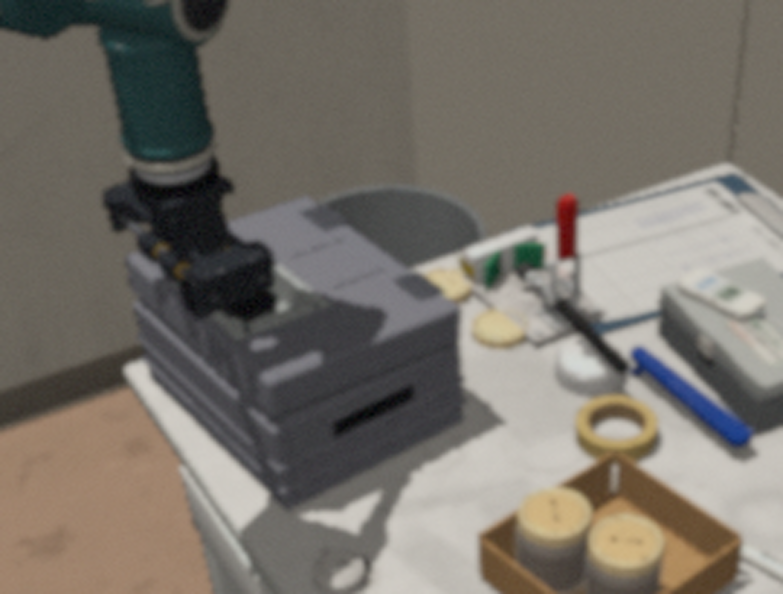

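Nearly down. Push on the front strip to latch.

Call:
{"fn": "apply_moves", "kwargs": {
  "targets": [
    [0.4,0.2,-0.2,0,0,0,0],
    [0.4,0,-0.1,0,0,0,0],
    [0.3,0,0,0,0,0,0],
    [0.2,0,0,0,0,0,0],
    [0,0,0,0,0,0,0]
  ]
}}

```text
time_s: 55.35
eef_pos: [0.3767, 0.2955, 0.1744]
ee_rot: [-0.094, 1.57, 0.093]
wrist_force: [-0.4, -0.0, -1.5]
finger_gap: 0.0004
```

Call:
{"fn": "apply_moves", "kwargs": {
  "targets": [
    [0.2,0,0,0,0,0,0],
    [0.2,0,0,0,0,0,0],
    [0,0,0,0,0,0,0]
  ]
}}

```text
time_s: 55.65
eef_pos: [0.3771, 0.2958, 0.1724]
ee_rot: [-0.093, 1.569, 0.093]
wrist_force: [-3.6, -2.1, 8.6]
finger_gap: 0.0003
```

```bash
python3 plan.py b -95 0 172 90
```

```text
pos [0.3771 0.2958 0.1724] q [ 0.61 -0.04  2.1   0.    1.08 -1.08] F [-3.6 -2.1  8.6]
turn tool deg [-0.42 -0.02 -0.01]
shift cm in target tool axes [ 0.04 -0.01 -0.02]  in current [ 0.04 -0.01 -0.02]
```

Call:
{"fn": "apply_moves", "kwargs": {
  "targets": [
    [0.2,0,0,0,0,0,0],
    [0.1,0,0,0,0,0,0],
    [0,0,0,0,0,0,0]
  ]
}}

```text
time_s: 55.95
eef_pos: [0.3772, 0.2958, 0.1722]
ee_rot: [-0.093, 1.569, 0.093]
wrist_force: [-9.6, -6.9, 25.3]
finger_gap: 0.0003
```

Call:
{"fn": "apply_moves", "kwargs": {
  "targets": [
    [0.2,0,0,0,0,0,0],
    [0,0,0,0,0,0,0]
  ]
}}

```text
time_s: 56.15
eef_pos: [0.3772, 0.2958, 0.1721]
ee_rot: [-0.094, 1.569, 0.093]
wrist_force: [-14.3, -9.6, 37.1]
finger_gap: 0.0002
```

Call:
{"fn": "apply_moves", "kwargs": {
  "targets": [
    [-0.8,0,0,0,0,0,0],
    [-2,0,0,0,0,0,0],
    [-4,0,0,0,0,0,0],
    [-4,0,0,0,0,0,0],
    [-3,3,0,0,0,0,0],
    [0,4,0,0,0,0,0],
    [0,4,0,0,0,0,0],
    [0,4,0,0,0,0,0],
    [0,4,0,0,0,0,0],
    [0,4,0,0,0,0,0]
  ]
}}

```text
time_s: 57.15
eef_pos: [0.3494, 0.5256, 0.3037]
ee_rot: [-0.094, 1.569, 0.093]
wrist_force: [1.0, -0.2, -0.2]
finger_gap: 0.0007
```

```bash
python3 jars.py z; python3 lid.py top_z; python3 lid.py top0
python3 - <<'E'
from h import *
from plan import *
im=np.load("/tmp/side_z_im.npy"); cv2.imwrite("pics/s23c.png",cv2.resize(im[100:320,170:440][:,:,::-1],None,fx=2.9,fy=2.7,interpolation=cv2.INTER_CUBIC))
cs,ss=np.cos(BY),np.sin(BY)
for f in ["top0","top_z"]:
    P=cloud("top",np.load(f"/tmp/{f}.npy")); L=(P[...,:2]-B0)@np.array([[cs,-ss],[ss,cs]]); z=P[...,2]
    a=lambda x0,x1,y0,y1:[np.nanmedian(z[(L[...,0]>x0)&(L[...,0]<x1)&(L[...,1]>y0)&(L[...,1]<y1)&(z>.14)]).round(4)]
    print(f,"front strip",a(-.104,-.088,-.1,.1),"rear",a(.02,.09,-.12,.12),"paddle rear",a(-.04,-.027,-.012,.012),"paddle front",a(-.07,-.058,-.012,.012))
    cs2,ss2=np.cos(TY),np.sin(TY)
P=cloud("side",np.load("/tmp/side_z.npy"))
E
```

```text
top tray n 356 px [376. 196.] mean mm [-17.2 -33. ] circ -17.2 -32.6 r 30.6 z 0.0911
top tray n 369 px [356. 207.] mean mm [-37.3  29.8] circ -37.1 29.7 r 30.7 z 0.0918
side tray n 378 px [341. 250.] mean mm [-38.4  28.5] circ -41.2 26.4 r 32.4 z 0.0904
side tray n 399 px [366. 261.] mean mm [-19.2 -35.5] circ -21.3 -38.0 r 31.9 z 0.0903
lid angle -0.005753360042008634 2412 2414
lid angle -0.004963614310088199 2404 2406
top0 front strip [np.float64(0.1541)] rear [np.float64(0.1544)] paddle rear [np.float64(0.1512)] paddle front [np.float64(0.1519)]
top_z front strip [np.float64(0.1542)] rear [np.float64(0.1543)] paddle rear [np.float64(0.1514)] paddle front [np.float64(0.1519)]
```

View pics/s23c.png

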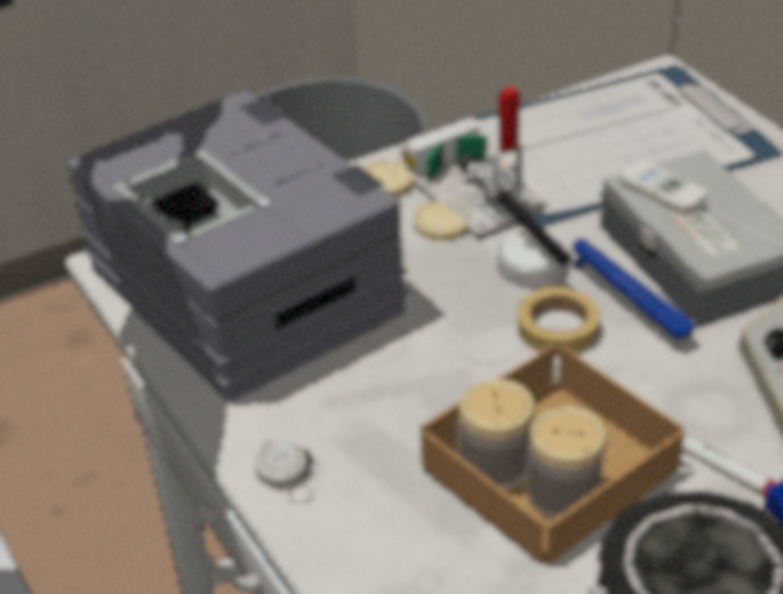

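View pics/top_z.png

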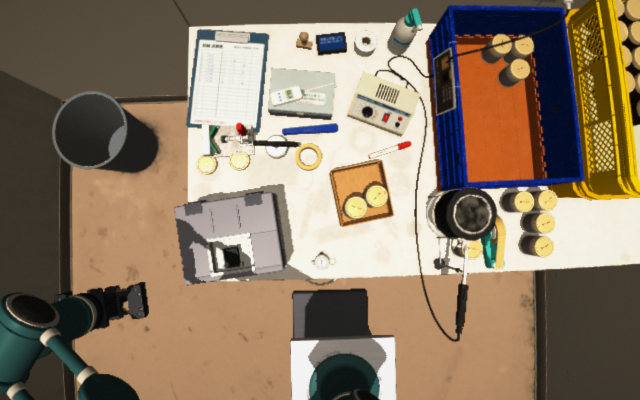

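Run:
```python
from h import *
from plan import *
P=cloud("top",np.load("/tmp/top_z.npy")); c,s=np.cos(TY),np.sin(TY); L=(P[...,:2]-T0)@np.array([[c,-s],[s,c]]); z=P[...,2]
for x,y in [(-.0175,-.0335),(-.038,.0295)]:
    m=(np.hypot(L[...,0]-x,L[...,1]-y)<.024)&(z>.08); A=np.c_[L[m],np.ones(m.sum())]; k=np.linalg.lstsq(A,z[m],rcond=None)[0]; print("jar tilt",np.hypot(k[0],k[1]).round(3),m.sum())
for nm,a,sg,o in [("front",0,-1,1),("back",0,1,1),("left",1,1,0),("right",1,-1,0)]:
    m=(abs(L[...,o])<.06)&(sg*L[...,a]>.06)&(sg*L[...,a]<.12)&(z>.045)&(z<.068)&(sg*L[...,a]>(.068))
    print(nm,"rim at",np.median(L[...,a][m]).round(4),np.median(z[m]).round(4),m.sum())
```

```text
jar tilt 0.011 225
jar tilt 0.013 226
front rim at -0.0832 0.0556 48
back rim at 0.0825 0.0559 62
left rim at 0.0762 0.0558 58
right rim at -0.076 0.0551 79
```

All checks are good, so I'm handing in.

```bash
python3 -c "
from bench import robot
print(robot.job_done())"
```

```text
the job is handed in; nothing more can be done
None
```

I packed both jars that were in the cold box, shut and latched it, and handed the job in after about 57 s; it reported no verdict. The right third of the box was empty, so there was no third jar.

I folded the four tray walls upright first, with the box still shut. Then I pulled the paddle, raised the lid to its stop, placed each jar, and pushed the lid down on its front strip with up to about 37 N.

Last checks, from the camera images after the arm had pulled clear:

| Item | Measured | Limit |
|---|---|---|
| Jar 1, tray position | about (-17, -33) mm | ±58, ±52 mm |
| Jar 2, tray position | about (-38, +29) mm | ±58, ±52 mm |
| Jar tilt | about 0.01 rad each | 0.12 rad |
| Tray walls | rims directly above the creases | within 0.22 rad of upright |
| Lid angle | same as at the start, about 0 rad | under 0.03 rad |
| Paddle | same height as at the start | under 0.1 rad |

- **Jar 2:** it moved about 60 mm from where I set it at (20, 34) mm. This was probably the announced knock. It stayed upright and within limits, so I left it.
- **Camera difference:** the two cameras agreed on the jar centres to 2–3 mm by average position. Fitted cap circles differed by up to about 6 mm, well inside the limits.
- **Latch:** I did not tug the lid to test it. That it caught is judged from the firm stop, the push force, and the lid and paddle heights.
- **Bystanders:** the tape roll, tally counter, marker and brush look unmoved in the pictures; I did not measure them at the end.

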